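# Zero the sheet-thickness gauge and hold its recessed reset button

## Task

Re-zero the blue-grey parchment thickness gauge: turn its black knob until the pointer stands on the green zero mark and let go of it, then draw the orange stylus out of its blue stand, reach its steel tip down through the yellow-ringed hole of the gauge and press the recessed red button right down. Finish while still holding the stylus and keeping the button down, with the knob still at zero, and leave the beaker, jar, tip box and bottle standing where they are.

Things in the scene. Friction and masses are not known exactly. Their poses are not given: they have to be found in the camera images.
- zero_knob (a joint): angle of the gauge's zero knob in rad: 0 when the pointer stands on the green zero mark, positive when it stands clockwise of it seen from above; it starts 0.5 to 1.3 clockwise of zero, so it must be turned counter-clockwise. Stops at -1.6 and 1.6; friction (0.03 N m) keeps it where it is left.
- knob_grip (a point): centre of the knob's grip bar, on its upright axis, 31 mm above the gauge's top face. The black bar is 42 mm long, 14 mm thick, its top 38 mm above that face, on a steel disc 60 mm across, 8 mm thick. A white line on the bar and a red one on the disc mark the pointer end. Turns with the knob: x along the bar to the pointer end, z up. Pinch the bar across its 14 mm.
- zero_mark (a point): the long green zero tick of the scale on the gauge's top face, 45 mm from the knob's axis; black ticks follow every 0.25 rad either side.
- aperture (a point): centre of the mouth of the 15 mm round hole in the gauge's top face (60 mm above the table), ringed in yellow; z up, x and y along the gauge's sides. The hole is upright and 30 mm deep; the flat top of the red button (12.4 mm across) lies 12 mm below the mouth when up. The knob's axis lies 180 mm from the hole along +y.
- gauge: fixed blue-grey block 180 mm (x) by 300 mm (y) by 60 mm high, origin at the centre of its underside, z up. Hole at x -20, y -90 mm, knob at x -20, y +90 mm. On its top: a grey measuring post and arm, 62 mm high, x +21 to +86, y -18 to +18 mm; a display hood 12 mm high, x +53 to +83, y -133 to -47 mm.
- reset_button (a joint): how far the recessed button is pressed, in m: 0 up, 0.008 fully down; sprung, 1.8 N to start it, 6 N at the bottom; springs back when released.
- stylus_grip (a point): centre of the stylus's handle, an orange upright cylinder 14 mm across and 60 mm long (30 mm up and down from this point), z towards its top end; below it a black flange 24 mm across and 5 mm thick, then a steel shank 8 mm across and 50 mm long. The stylus is 115 mm long and weighs 35 to 70 g.
- stylus_tip (a point): middle of the flat lower end of the stylus's steel shank, 85 mm below stylus_grip along its axis; z points up the stylus.
- stand: blue stand of the stylus, a fixed block 60 x 60 x 60 mm on the table, origin at the centre of its underside. The stylus hangs upright in a 12 mm hole in its middle, flange resting on the block's top, shank 50 mm deep: lift it straight up by 55 mm or more to free it.
- beaker: open glass beaker, 68 mm across, 85 mm high, origin at the centre of its underside, loose; not to be shifted
- jar: clear jar with green cap, 48 mm across, 80 mm high, origin at the centre of its underside, loose; not to be shifted
- tip_box: yellow pipette tip box, 85 x 120 x 45 mm high, origin at the centre of its underside, loose; not to be shifted
- bottle: amber bottle, 68 mm across, 150 mm high, origin at the centre of its underside, loose; not to be shifted

How it is judged:
By the outcome, as a careful person would: the job done as asked, in the order asked, and still so for the second after the job is handed in, while the arm keeps its last pose, push and grip.
It also fails if it takes over 62 s, if anything falls off the work surface, if the arm or the gripper's body presses on something with over 40 N, if the wrist force passes 120 N, or if a joint passes its speed limit or range.

## Robot

A 7-joint arm with a two-finger parallel gripper is mounted at the origin on the work surface. World frame = base frame: x ahead of the robot, y to its left, z up, the work surface at z = 0. Lengths are in mm, angles in rad, forces in N, time in s.
With the tool pointing down it reaches from about 425 to 1025 mm from the base axis. Payload 3.6 kg.
Tool frame: the origin (TCP) lies where the fingers leave the gripper's body, on its centre line; the fingertips stand tip_reach ahead of it and the grasp point (between the pads) lies 54 mm ahead of it (tip_reach is the distance from the TCP to the fingertips, in mm); z points along the fingers, y is the direction in which the jaws open and shut (so a half turn about z gives the same grasp; the last joint's range is limited). The gripper opens to 85 mm and grips with 20 to 120 N. Pads are 22 mm wide; open, the fingers measure 114 mm over their backs; the gripper's body (76 mm by 85 mm) begins 54 mm behind the grasp point. The pads swing forward as they close: fully open they stand 13 mm farther back than shut.
Start: joints at [1.016, 0.591, 0.048, 1.609, -0.033, 0.943, -0.034], TCP at [323.035, -649.059, 303.902] pointing down, gripper open.
Joint ranges: [-2.69, 2.69], [-0.47, 2.24], [-1.27, 1.36], [0.19, 2.51], [-1.53, 4.68], [0.08, 2.07], [-3.09, 3.09]. Speed limits (rad/s): [2.57, 2.57, 3.14, 3.14, 3.14, 3.14, 3.14].

## Interface

Orientations are given as [roll, pitch, yaw] about the fixed x, y, z axes, in that order (R = Rz(yaw) Ry(pitch) Rx(roll)).
In Python, from plant import get_state, grab_frame, job_done, tip_reach gives the robot as it stands.
- The arm moves only by the tool drive_tool, never from a script. Its argument "rows" is a list of rows, each an object of numbers: "tx", "ty", "tz": the shift along the tool's x, y, z in m; "yaw": the turn about the tool's z in degrees. In form: [{"tx": .., "ty": .., "tz": .., "yaw": ..}, ...]. A call has exactly 10 rows; each row is the pose to reach, as a shift and turn from the pose commanded when the call began, along the tool's axes at that moment; what a row does not reach only later rows make up. A row lasts 1/10 s, in which the tool goes at most 50 mm and 8.59 degrees, less where a joint would pass 70% of its speed; a pose out of reach is approached as far as the arm can. A call with a gripper value outside its range is refused whole. "grip" is the finger opening in m, from 0 to 0.0854, set as the call begins (left out, the last holds). The fingers move at their own pace and stop on an object; "grip_force" is the grip in N (left out, the last holds). Time passes only in rows, so rows that repeat a pose let the fingers close, or fill a call up. It gives the time, the measured TCP pose, the force and the opening at its end, in the units of the state.
- get_state(): the state, without advancing time (a new reading comes with each control period).
- grab_frame(name): name is "scene" or "top" or "wrist"; returns a dict with "image" (420x560x3 uint8, blue, green, red), "fx", "fy", "cx", "cy" (pixels), "rvec" (rotation vector, rad) and "tvec" (3), from world to camera coordinates, as OpenCV has them. Camera axes: x right, y down, z forward; pixel columns grow to the right and rows downward; lengths in mm; the calibration is good to about 2 mm. The wrist camera is an equidistant fisheye: a pixel r from the principal point sees the ray r / f radians off the axis. A picture is of the moment at which its call begins. There is no depth.
- job_done(): hands the job in, once; it reports no verdict.
The state is a dict: "clock": time; "q": joint angles; "qd": joint speeds; "effort": joint torques, N m; "tcp_pos": TCP position; "orientation": TCP orientation; "force": force on the tool from outside, world axes, zero at the start; "moment": the same for the moment, N m; "gripper_width": finger opening in mm.
Only numpy, scipy, OpenCV 4.12 (cv2) and the standard library are available. Lean on these libraries where they do the work, as an engineer would, in place of code of your own. Each camera call takes 0.05 s, during which the arm holds its last target.

## Working session

There is one attempt and no reset: what is moved stays moved. The work goes in short steps, Python scripts to look and compute and a tool call to move; the robot and the scene stay as the last step left them, time stands still between calls to the robot, and variables do not carry over. Pictures are saved under pics/ and viewed, and the job is handed in when it is done.

Besides the shell and the picture viewer there is one more tool, called in YAML: its name, and indented under it one key for each argument. drive_tool: Moves the arm, as the interface text tells. Its arguments: {"type":"object","properties":{"rows":{"type":"array"},"grip":{"type":"number"},"grip_force":{"type":"number"}},"required":["rows"]}

```bash
mkdir -p pics; ls
python3 - <<'E'
from plant import *
import cv2
print(get_state(), tip_reach if not callable(tip_reach) else tip_reach())
for n in ["scene","top"]:
    f=grab_frame(n); cv2.imwrite(f"pics/{n}0.png",f["image"]); print(n,{k:v for k,v in f.items() if k!="image"})
E
```

```text
pics
{'clock': 0.0, 'q': array([ 1.01547499,  0.5921208 ,  0.04828217,  1.60982121, -0.03324227,
        0.94270891, -0.0336916 ]), 'qd': array([ 0.00018836, -0.00043055,  0.00089142,  0.00052095, -0.00106223,
       -0.00026026, -0.00050061]), 'effort': array([-2.86920103e-04, -5.48701930e+01,  1.54598929e+00, -1.98125607e+01,
        9.25089349e-03,  8.87311937e-03,  5.67178347e-06]), 'tcp_pos': array([ 322.76307112, -648.44916886,  302.73952946]), 'orientation': array([-3.13934338e+00,  1.63736313e-04,  4.61959149e-01]), 'force': array([-0.57185367,  0.0280609 , -0.66970362]), 'moment': array([-0.01897931,  0.07535309, -0.00439538]), 'gripper_width': 85.28500541260743} 72.6
scene {'fx': 399.0698039431285, 'fy': 399.0698039431285, 'cx': 277.0472275346731, 'cy': 208.0791358388582, 'rvec': array([ 2.23431859,  0.86525959, -0.36120251]), 'tvec': array([-399.5246454 , -150.68508303, 1257.8558024 ])}
top {'fx': 499.8048305549129, 'fy': 499.8048305549129, 'cx': 281.1155839432488, 'cy': 205.45542205270547, 'rvec': array([ 2.14263446, -2.04491129,  0.23857287]), 'tvec': array([   9.89985306,  545.43343284, 1336.04251608])}
```

View pics/scene0.png

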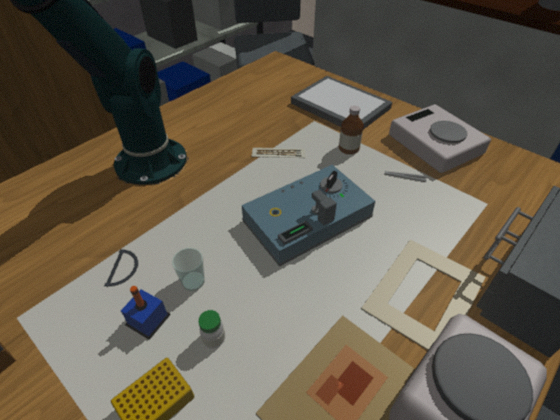

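View pics/top0.png

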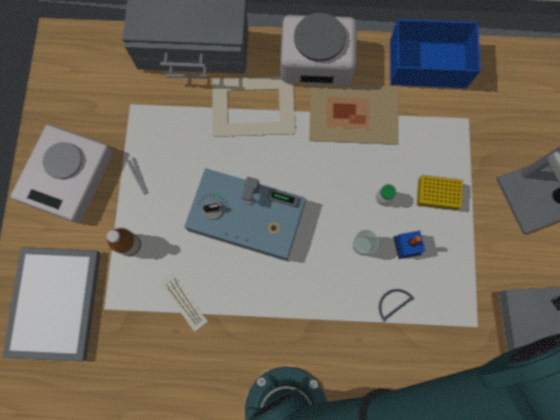

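The scene view shows the gauge at about (310,215) and the stylus in its stand at (140,305). In the top view the knob is at (212,208), the hole at (274,228) and the stylus at (412,242). Next I zoom in to measure these.

```bash
cat > h.py <<'E'
import numpy as np, cv2
from plant import *
def ray(f,uv,fish=False):
    R=cv2.Rodrigues(np.array(f["rvec"]))[0]; t=np.array(f["tvec"])
    x=(uv[0]-f["cx"])/f["fx"]; y=(uv[1]-f["cy"])/f["fy"]
    if fish:
        r=np.hypot(x,y); d=np.array([np.sin(r)*x/max(r,1e-9),np.sin(r)*y/max(r,1e-9),np.cos(r)])
    else: d=np.array([x,y,1.])
    return -R.T@t, R.T@d
def onplane(f,uv,z,fish=False):
    o,d=ray(f,uv,fish); return o+d*(z-o[2])/d[2]
def proj(f,p,fish=False):
    R=cv2.Rodrigues(np.array(f["rvec"]))[0]; c=R@np.array(p,float)+np.array(f["tvec"])
    if fish:
        th=np.arctan2(np.hypot(c[0],c[1]),c[2]); k=th/np.hypot(c[0],c[1]); return np.array([f["cx"]+f["fx"]*k*c[0],f["cy"]+f["fy"]*k*c[1]])
    return np.array([f["cx"]+f["fx"]*c[0]/c[2],f["cy"]+f["fy"]*c[1]/c[2]])
def crop(im,u0,v0,u1,v1,s,name):
    cv2.imwrite("pics/"+name,cv2.resize(im[v0:v1,u0:u1],None,fx=s,fy=s,interpolation=cv2.INTER_CUBIC))
def cent(im,cond,box):
    u0,v0,u1,v1=box
    hsv=cv2.cvtColor(im,cv2.COLOR_BGR2HSV).astype(int)[v0:v1,u0:u1]
    m=cond(hsv[...,0],hsv[...,1],hsv[...,2]); v,u=np.nonzero(m)
    return (u.mean()+u0,v.mean()+v0,len(u)) if len(u) else None
E
python3 - <<'E'
from h import *
f=dict(image=cv2.imread("pics/top0.png"))
crop(f["image"],180,160,320,265,5.5,"g0.png"); crop(f["image"],340,165,480,270,5.5,"s0.png")
f=grab_frame("wrist"); cv2.imwrite("pics/w0.png",f["image"]); print({k:v for k,v in f.items() if k!="image"})
E
```

```text
{'fx': 325.19226210127806, 'fy': 325.19226210127806, 'cx': 283.16519750510867, 'cy': 215.18888601434645, 'rvec': array([-2.44038317,  1.51289352,  0.2347461 ]), 'tvec': array([-724.02034429,  -36.72642918,  379.69473632])}
```

View pics/g0.png

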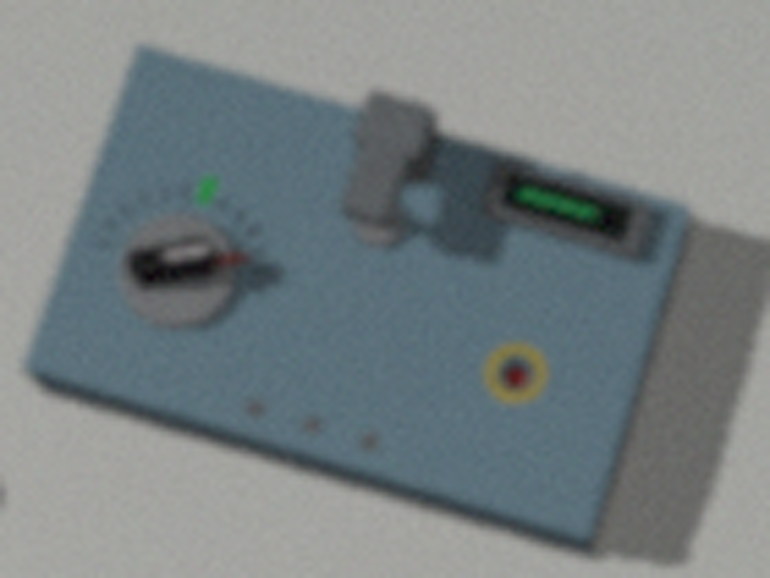

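View pics/s0.png

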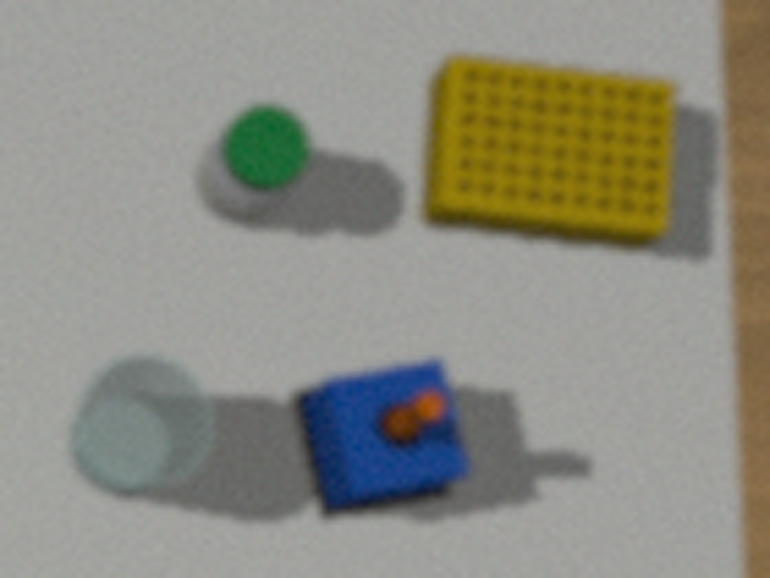

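View pics/w0.png

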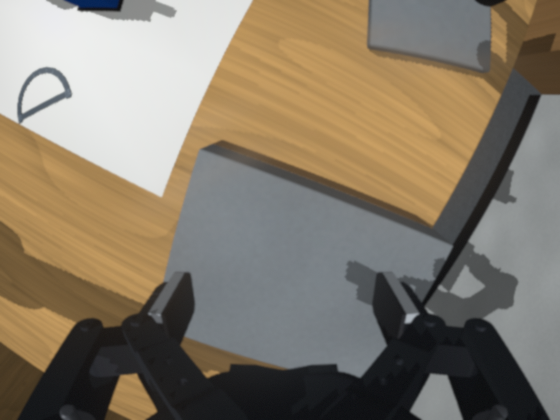

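In the top crops the green tick is at (208,189), the knob disc at (180,268) with its bar pointing right, and the ring at (516,373). The stylus top is at (433,403) in its crop. The wrist view shows nothing useful yet.

Run:
```python
from h import *
f=grab_frame("top"); im=f["image"]
g=cent(im,lambda h,s,v:(h>50)&(h<75)&(s>120),(205,185,228,205)); 
y=cent(im,lambda h,s,v:(h>18)&(h<32)&(s>90),(262,215,286,240))
o=cent(im,lambda h,s,v:(h>4)&(h<18)&(s>150)&(v>170),(405,225,430,250))
print(g,y,o)
G=onplane(f,g[:2],60);A=onplane(f,y[:2],60)
K=onplane(f,(180+180/5.5,160+268/5.5),68)
print("green",G,"hole",A,"disc",K,"dist",np.linalg.norm((K-A)[:2]),np.linalg.norm((K-G)[:2]))
print("stylus top",onplane(f,(340+433/5.5,165+403/5.5),125), onplane(f,o[:2],124))
# gauge top corners
c=np.array([[138,45],[690,212],[592,545],[30,368]])/5.5+[180,160]
P=np.array([onplane(f,q,60) for q in c]);print(P.round(1))
d=P[1]-P[0]+P[2]-P[3]; print("-y axis angle",np.arctan2(d[1],d[0]), "lens",np.linalg.norm(P[1]-P[0]),np.linalg.norm(P[2]-P[1]))
ya=np.arctan2(*(K-A)[1::-1][:2]) ; print("y axis dir",np.arctan2(K[1]-A[1],K[0]-A[0]))
# stand top corners z60
c=np.array([[325,380],[440,362],[467,468],[345,497]])/5.5+[340,165]
S=np.array([onplane(f,q,60) for q in c]);print(S.round(1),S.mean(0))
# bar ends z 98
b=np.array([[140,268],[212,250]])/5.5+[180,160]
B=np.array([onplane(f,q,98) for q in b]);print("bar",B, "ang",np.arctan2(*(B[1]-B[0])[1::-1][:2]))
r=onplane(f,(180+235/5.5,160+257/5.5),68); print("red",r,np.arctan2(r[1]-K[1],r[0]-K[0]), "zero dir",np.arctan2(G[1]-K[1],G[0]-K[0]))
print("jar cap",onplane(f,(340+266/5.5,165+147/5.5),80),"beaker",onplane(f,(340+160/5.5,165+415/5.5),60))
f2=grab_frame("scene"); im=f2["image"]
g=cent(im,lambda h,s,v:(h>4)&(h<18)&(s>150)&(v>120),(128,280,150,315));y=cent(im,lambda h,s,v:(h>18)&(h<32)&(s>90),(262,200,290,222));print(g,y)
print("hole",onplane(f2,y[:2],60))
for nm in (["scene"]): crop(im,90,230,250,350,5,"s1.png"); crop(im,235,150,385,262,5,"g1.png")
```

```text
(np.float64(217.11111111111111), np.float64(194.33333333333334), 9) (np.float64(273.25), np.float64(227.59375), 32) None
green [569.22082769 217.53941535  60.        ] hole [481.12680058  54.26789323  60.        ] disc [525.21415213 225.41512423  68.        ] dist 176.73445970063872 44.705864098072105Traceback (most recent call last):
  File "<stdin>", line 10, in <module>
TypeError: 'NoneType' object is not subscriptable
```

Run:
```python
from h import *
f=grab_frame("top"); im=f["image"]
g=cent(im,lambda h,s,v:(h>50)&(h<75)&(s>120),(205,185,228,205)); 
G=onplane(f,g[:2],60);A=onplane(f,(273.25,227.6),60)
K=onplane(f,(180+180/5.5,160+268/5.5),68)
print("stylus top",onplane(f,(340+433/5.5,165+403/5.5),125))
c=np.array([[138,45],[690,212],[592,545],[30,368]])/5.5+[180,160]
P=np.array([onplane(f,q,60) for q in c]);print(P.round(1),P.mean(0))
d=P[1]-P[0]+P[2]-P[3]; print("+y axis angle",np.arctan2(-d[1],-d[0]), "lens",np.linalg.norm(P[1]-P[0]),np.linalg.norm(P[2]-P[1]))
print("y axis dir",np.arctan2(K[1]-A[1],K[0]-A[0]))
c=np.array([[325,380],[440,362],[467,468],[345,497]])/5.5+[340,165]
S=np.array([onplane(f,q,60) for q in c]);print(S.round(1),S.mean(0))
b=np.array([[140,268],[212,250]])/5.5+[180,160]
B=np.array([onplane(f,q,98) for q in b]);print("bar",B, B.mean(0),"ang",np.arctan2(B[1,1]-B[0,1],B[1,0]-B[0,0]))
r=onplane(f,(180+235/5.5,160+257/5.5),68); print("red",r,np.arctan2(r[1]-K[1],r[0]-K[0]), "zero dir",np.arctan2(G[1]-K[1],G[0]-K[0]))
print("jar cap",onplane(f,(340+266/5.5,165+147/5.5),80),"beaker",onplane(f,(340+160/5.5,165+415/5.5),60))
f2=grab_frame("scene"); im=f2["image"]
y=cent(im,lambda h,s,v:(h>18)&(h<32)&(s>90),(262,200,290,222));print(y)
if y: print("hole",onplane(f2,y[:2],60))
crop(im,90,230,250,350,5,"s1.png"); crop(im,235,150,385,262,5,"g1.png")
```

```text
stylus top [ 457.96850683 -331.64572732  125.        ]
[[644.8 257.8  60. ]
 [568.5 -32.2  60. ]
 [395.3  10.5  60. ]
 [471.7 298.4  60. ]] [520.07385236 133.61126194  60.        ]
+y axis angle 1.3125972432185065 lens 299.8806465515814 178.43147191211872
y axis dir 1.3185830918416954
[[ 479.1 -295.    60. ]
 [ 491.  -353.    60. ]
 [ 437.7 -365.5   60. ]
 [ 420.3 -304.5   60. ]] [ 456.99440967 -329.49704654   60.        ]
bar [[517.55580925 240.65647252  98.        ]
 [528.37104563 205.6708393   98.        ]] [522.96342744 223.16365591  98.        ] ang -1.2709812464462855
red [532.22899517 197.96723462  68.        ] -1.3205827024267234 zero dir -0.1863416298388356
jar cap [ 593.74844328 -261.49300593   80.        ] beaker [ 457.34743087 -212.07712273   60.        ]
(np.float64(274.875), np.float64(211.65), 40)
hole [483.27359747  56.15720767  60.        ]
```

View pics/s1.png

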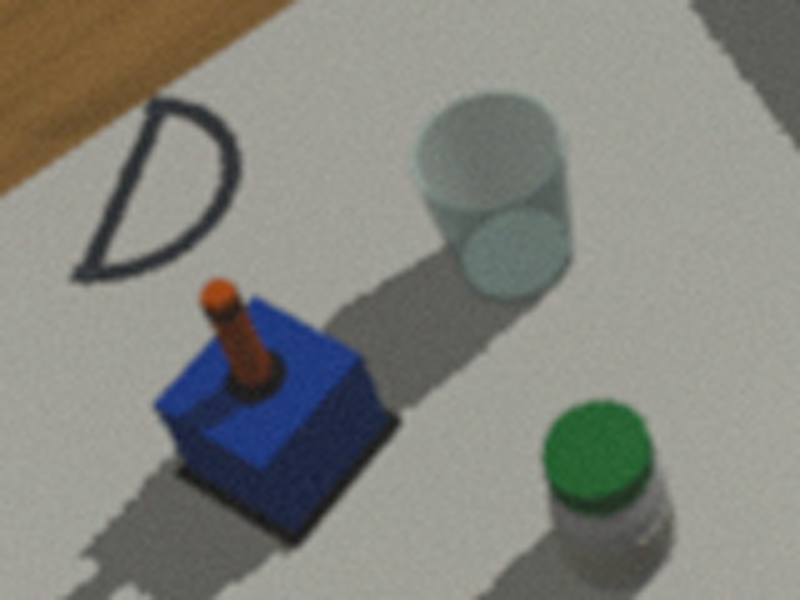

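View pics/g1.png

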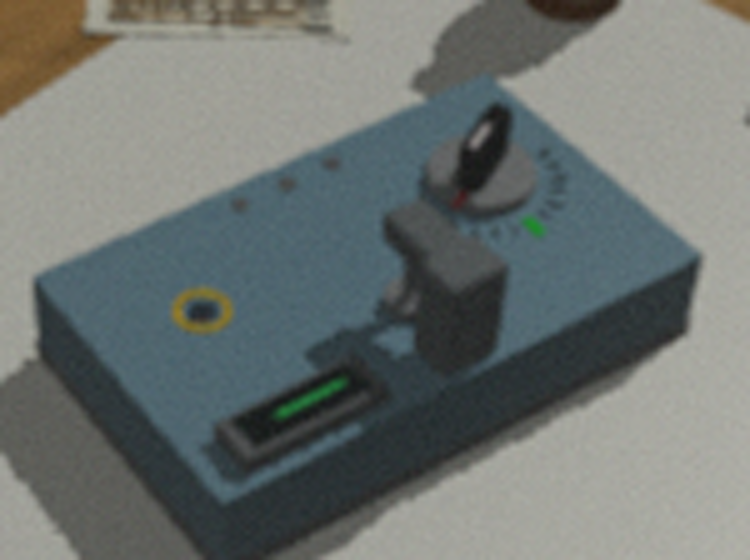

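Scene view: the stylus stands upright in its stand with its flange at (50+90, 305), and the knob bar points toward the post. Now I plan the trip to a viewing pose over the knob.

```bash
cat >> h.py <<'E'
def plan(x,y,z,psi):
    "shift in tool axes and yaw deg to reach TCP xyz (mm) with tool-x heading psi"
    s=get_state(); from scipy.spatial.transform import Rotation as Ro
    R=Ro.from_euler('xyz',s["orientation"]).as_matrix()
    d=R.T@(np.array([x,y,z])-s["tcp_pos"])
    p=s["orientation"][2]; w=(psi-p+np.pi)%(2*np.pi)-np.pi
    print("t=%.2f"%s["clock"],"pos",s["tcp_pos"].round(1),"ori",s["orientation"].round(3),"F",s["force"].round(1),"w",round(s["gripper_width"],1))
    print("shift mm",d.round(1),"yaw deg",round(-np.degrees(w),2),"q",s["q"].round(2))
E
python3 - <<'E'
from h import *
f=grab_frame("wrist"); R=cv2.Rodrigues(f["rvec"])[0]; c=-R.T@f["tvec"]; s=get_state()
p=.462; X=np.array([np.cos(p),np.sin(p),0]);Y=np.array([np.sin(p),-np.cos(p),0])
d=c-s["tcp_pos"]; print("cam in tool",d@X,d@Y,-d[2],"axis",(R[2]@X,R[2]@Y,-R[2,2]))
plan(523,225,270,1.84)
E
```

```text
cam in tool 79.12179393128001 -0.27690086848150286 -69.78971735808824 axis (np.float64(-0.302451276654064), np.float64(0.0005265610241457638), np.float64(0.9531647013941582))
t=0.35 pos [ 323.  -648.9  303.6] ori [-3.141  0.     0.462] F [-0.1 -0.5 -0.2] w 85.4
shift mm [ 568.5 -693.2   34. ] yaw deg -78.96 q [ 1.02  0.59  0.05  1.61 -0.03  0.94 -0.03]
```

drive_tool:
  rows:
    - {"tx": 0.02,"ty": -0.024,"tz": 0,"yaw": -4}
    - {"tx": 0.05,"ty": -0.06,"tz": 0,"yaw": -8}
    - {"tx": 0.08,"ty": -0.097,"tz": 0.005,"yaw": -12}
    - {"tx": 0.11,"ty": -0.133,"tz": 0.005,"yaw": -16}
    - {"tx": 0.14,"ty": -0.17,"tz": 0.01,"yaw": -20}
    - {"tx": 0.17,"ty": -0.206,"tz": 0.01,"yaw": -24}
    - {"tx": 0.2,"ty": -0.243,"tz": 0.015,"yaw": -28}
    - {"tx": 0.23,"ty": -0.28,"tz": 0.015,"yaw": -32}
    - {"tx": 0.26,"ty": -0.316,"tz": 0.02,"yaw": -36}
    - {"tx": 0.285,"ty": -0.347,"tz": 0.02,"yaw": -40}
  grip: 0.0854
  grip_force: 40

```text
clock: 1.35
tcp_pos: [423.8, -208.9, 283.9]
orientation: [-3.142, -0.0, 1.164]
force: [1.0, 0.6, -0.8]
gripper_width: 85.2
```

```bash
python3 -c "
from h import *
plan(523,225,270,1.84)"
```

```text
t=1.35 pos [ 423.8 -208.9  283.9] ori [-3.142 -0.     1.164] F [ 1.   0.6 -0.8] w 85.2
shift mm [437.7 -80.4  14. ] yaw deg -38.72 q [ 0.53  0.31 -0.2   2.18  0.1   0.66 -0.15]
```

drive_tool:
  rows:
    - {"tx": 0.045,"ty": -0.008,"tz": 0,"yaw": -4}
    - {"tx": 0.09,"ty": -0.016,"tz": 0,"yaw": -8}
    - {"tx": 0.135,"ty": -0.025,"tz": 0,"yaw": -12}
    - {"tx": 0.18,"ty": -0.033,"tz": 0,"yaw": -16}
    - {"tx": 0.225,"ty": -0.041,"tz": 0,"yaw": -20}
    - {"tx": 0.27,"ty": -0.05,"tz": 0.003,"yaw": -24}
    - {"tx": 0.315,"ty": -0.058,"tz": 0.006,"yaw": -28}
    - {"tx": 0.36,"ty": -0.066,"tz": 0.009,"yaw": -32}
    - {"tx": 0.405,"ty": -0.074,"tz": 0.012,"yaw": -36}
    - {"tx": 0.438,"ty": -0.08,"tz": 0.014,"yaw": -38.7}

```text
clock: 2.35
tcp_pos: [525.6, 225.7, 270.1]
orientation: [3.14, -0.002, 1.84]
force: [1.0, 0.5, -0.1]
gripper_width: 85.1
```

```bash
python3 -c "
from h import *
plan(523,225,270,1.84)
f=grab_frame('wrist');cv2.imwrite('pics/w1.png',f['image'])
np.save('w1.npy',{k:v for k,v in f.items()})
for p in [(523,225,68),(567,213,60),(480,53,60)]: print(proj(f,p,True))
"
```

```text
t=2.35 pos [525.6 225.7 270.1] ori [ 3.14e+00 -2.00e-03  1.84e+00] F [ 1.   0.5 -0.1] w 85.1
shift mm [ 0.  -2.7  0.1] yaw deg 0.0 q [-0.17  0.47 -0.43  1.97  0.28  0.75 -0.49]
[277.78400396 205.83964841]
[320.71088806 227.74404034]
[200.86448709 337.84564658]
```

View pics/w1.png

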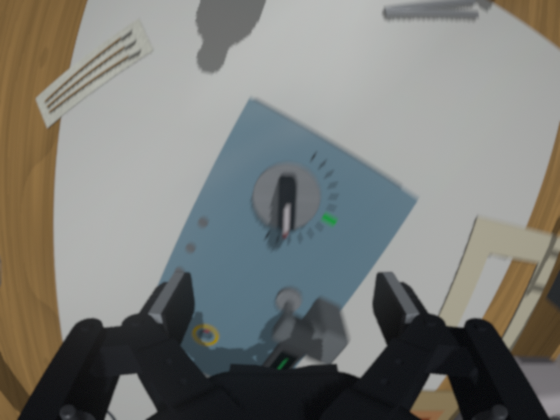

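The wrist view shows the knob at (287,198) with its bar pointing toward the image bottom, the green tick at (330,219) and the ring at (206,334). The arm may still have been settling, so I take a fresh frame and measure that.

```bash
cat > meas.py <<'E'
from h import *
import sys
f=grab_frame('wrist');f=grab_frame('wrist');im=f['image'];cv2.imwrite('pics/%s.png'%sys.argv[1],im)
b=[int(x) for x in sys.argv[2:6]]; crop(im,*b,float(sys.argv[6]),sys.argv[1]+"c.png")
s=get_state(); print(s["tcp_pos"].round(1),s["orientation"].round(3))
g=cent(im,lambda h,s,v:(h>50)&(h<75)&(s>120)&(v>60),b)
y=cent(im,lambda h,s,v:(h>18)&(h<32)&(s>90)&(v>60),(160,300,250,360))
for n,c in (("green",g),("ring",y)):
    if c: print(n,c,onplane(f,c[:2],60,True).round(1))
import pickle; pickle.dump(f,open("f.pkl","wb"))
E
python3 meas.py w2 235 150 375 255 5.5
```

```text
[525.2 225.3 270. ] [ 3.141e+00 -2.000e-03  1.840e+00]
green (np.float64(325.1612903225806), np.float64(226.10752688172045), 93) [571.  219.7  60. ]
ring (np.float64(202.32631578947368), np.float64(338.62631578947367), 190) [482.8  56.7  60. ]
```

View pics/w2c.png

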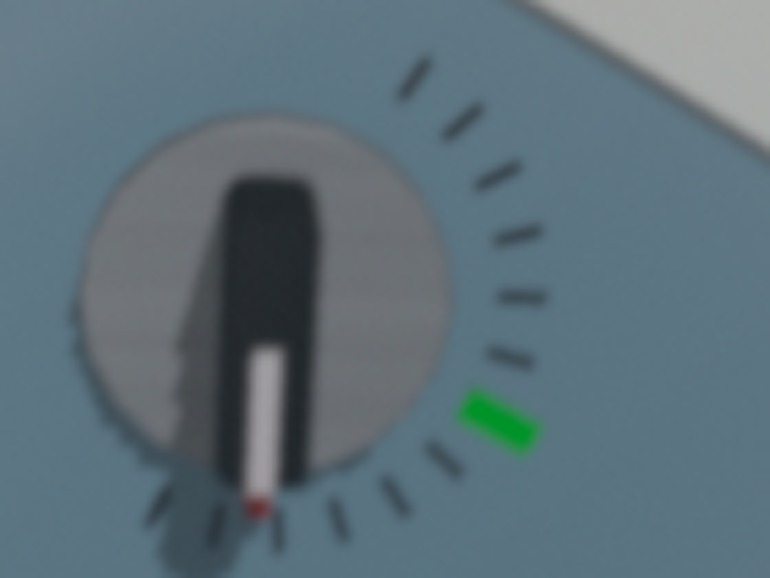

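Run:
```python
from h import *
import pickle
from scipy.optimize import least_squares
f=pickle.load(open("f.pkl","rb"))
c=lambda p:(235+p[0]/5.5-0.41,150+p[1]/5.5-0.41)
t=[(157,507),(215,525),(280,530),(340,520),(395,497),(445,460),(500,422),(510,357),(522,297),(518,236),(498,177),(463,122),(414,78)]
k=np.arange(-6,7)*.25
W=np.array([onplane(f,c(p),60,True)[:2] for p in t])
m=np.abs(k)>.1
def res(x):
    a=x[2]+k; return np.concatenate([(x[:2]+x[3]*np.c_[np.cos(a),np.sin(a)]-W)[m].ravel(), ])
r=least_squares(res,[523,225,-.25,45]);print("axis",r.x, np.abs(r.fun).max())
D=np.array([onplane(f,c(p),68,True)[:2] for p in [(82,297),(450,297),(267,115),(120,190),(420,190),(440,370)]])
r2=least_squares(lambda x:np.hypot(*(D-x[:2]).T)-30,[523,225]);print("disc",r2.x,r2.fun.round(1))
for a,b in [((267,350),(259,490)),((228,210),(219,470)),((317,210),(305,470))]:
    A,B=onplane(f,c(a),98,True),onplane(f,c(b),98,True);print(A.round(1),B.round(1),np.arctan2(B[1]-A[1],B[0]-A[0]))
y=onplane(f,(202.33,338.63),60,True);print("y dir",np.arctan2(r.x[1]-y[1],r.x[0]-y[0])-np.pi/2,np.hypot(r.x[1]-y[1],r.x[0]-y[0]))
```

```text
axis [ 5.27495407e+02  2.30876562e+02 -2.51040730e-01  4.20569183e+01] 0.35339402636338946
disc [527.64696755 231.04806977] [-0.6 -1.   0.3 -0.5  0.1 -0.1]
[527.1 232.5  98. ] [531.7 211.6  98. ] -1.3537912546762363
[516.4 250.7  98. ] [525.2 213.1  98. ] -1.339452498368836
[528.3 254.   98. ] [537.3 216.4  98. ] -1.3362123940499964
y dir -0.25134536734350044 179.85960037004372
```

The wrist fit is self-consistent: axis at (527.5,230.9), zero direction -0.251 and bar direction -1.34. So the knob sits about 1.09 rad clockwise of zero. I descend partway over the bar.

```bash
python3 -c "
from h import *
plan(527,230.3,190,1.80)"
```

```text
t=2.50 pos [525.2 225.3 270. ] ori [ 3.141e+00 -2.000e-03  1.840e+00] F [-0.2 -0.3 -0.8] w 85.5
shift mm [ 4.2  2.9 80.1] yaw deg 2.28 q [-0.16  0.47 -0.43  1.98  0.28  0.75 -0.49]
```

drive_tool:
  rows:
    - {"tx": 0.001,"ty": 0.001,"tz": 0.012,"yaw": 0.5}
    - {"tx": 0.002,"ty": 0.002,"tz": 0.03,"yaw": 1}
    - {"tx": 0.003,"ty": 0.003,"tz": 0.05,"yaw": 1.5}
    - {"tx": 0.004,"ty": 0.003,"tz": 0.065,"yaw": 2}
    - {"tx": 0.004,"ty": 0.003,"tz": 0.075,"yaw": 2.3}
    - {"tx": 0.004,"ty": 0.003,"tz": 0.08,"yaw": 2.3}
    - {"tx": 0.004,"ty": 0.003,"tz": 0.08,"yaw": 2.3}
    - {"tx": 0.004,"ty": 0.003,"tz": 0.08,"yaw": 2.3}
    - {"tx": 0.004,"ty": 0.003,"tz": 0.08,"yaw": 2.3}
    - {"tx": 0.004,"ty": 0.003,"tz": 0.08,"yaw": 2.3}
  grip: 0.045

```text
clock: 3.5
tcp_pos: [527.3, 226.9, 190.6]
orientation: [3.14, -0.0, 1.795]
force: [-0.4, -0.1, -0.3]
gripper_width: 45.1
```

```bash
python3 meas.py w3 180 180 400 345 3.6
python3 -c "
from h import *
import pickle;f=pickle.load(open('f.pkl','rb'))
print(proj(f,(527.4,230.5,98),True),proj(f,(527.4,230.5,60),True))"
```

```text
[527.2 226.8 190.4] [ 3.141 -0.     1.795]
green (np.float64(340.98192771084337), np.float64(256.96385542168673), 166) [571.2 220.5  60. ]
[281.78228489 254.82383836] [281.91271796 230.67584707]
```

View pics/w3c.png

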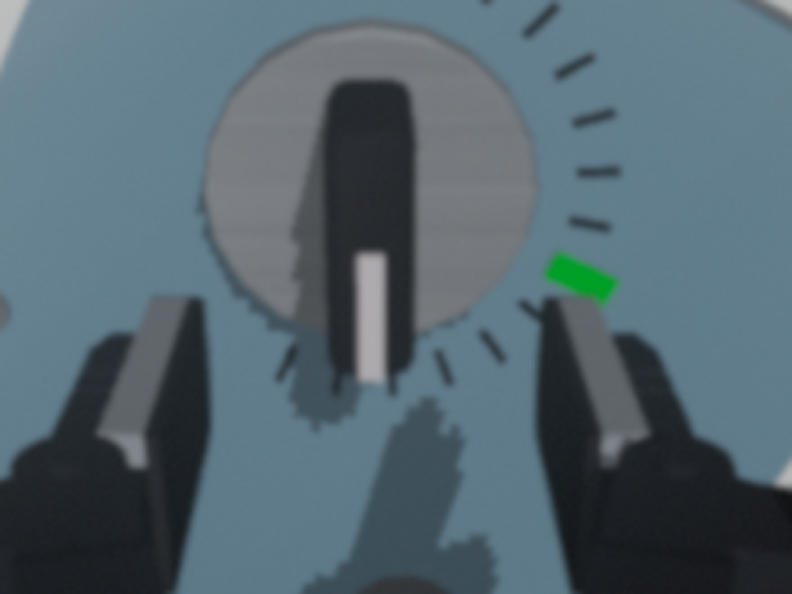

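The bar runs from (370,82) to (370,375) in the crop and is aligned and centred between the pads. I check its centre along the bar.

```bash
python3 -c "
from h import *
import pickle;f=pickle.load(open('f.pkl','rb'))
c=lambda u,v:(180+u/3.6-.36,180+v/3.6-.36)
a=onplane(f,c(370,84),98,True);b=onplane(f,c(371,372),98,True);print(a,b,(a+b)/2,np.linalg.norm(a-b),np.arctan2(*(b-a)[1::-1][:2]),np.arctan2(b[1]-a[1],b[0]-a[0]))
l=onplane(f,c(205,187),68,True);r=onplane(f,c(537,187),68,True);print((l+r)/2,np.linalg.norm(l-r))
plan(527.5,230.5,147,1.80)"
```

```text
[521.23644551 259.30372804  98.        ] [531.81661128 213.27262053  98.        ] [526.5265284  236.28817428  98.        ] 47.23137481087672 -1.344872146361101 -1.344872146361101
[527.39410149 232.84798511  68.        ] 58.66122781301286
t=3.60 pos [527.2 226.8 190.4] ori [ 3.141 -0.     1.795] F [-0.4  1.1 -0.5] w 45.2
shift mm [ 3.5  1.1 43.4] yaw deg -0.28 q [-0.23  0.58 -0.36  2.02  0.35  0.59 -0.6 ]
```

drive_tool:
  rows:
    - {"tx": 0.002,"ty": 0.0,"tz": 0.006}
    - {"tx": 0.004,"ty": 0.0,"tz": 0.014}
    - {"tx": 0.005,"ty": 0.001,"tz": 0.024}
    - {"tx": 0.005,"ty": 0.001,"tz": 0.034}
    - {"tx": 0.005,"ty": 0.001,"tz": 0.04}
    - {"tx": 0.005,"ty": 0.001,"tz": 0.043}
    - {"tx": 0.005,"ty": 0.001,"tz": 0.043}
    - {"tx": 0.005,"ty": 0.001,"tz": 0.043}
    - {"tx": 0.005,"ty": 0.001,"tz": 0.043}
    - {"tx": 0.005,"ty": 0.001,"tz": 0.043}

```text
$.rows[0]: bad value
```

```bash
python3 -c "
from h import *
plan(527.4,232,147,1.797)"; python3 meas.py w4 180 180 400 345 3.6
```

```text
t=3.60 pos [527.2 226.8 190.4] ori [ 3.141 -0.     1.795] F [-0.4  1.1 -0.5] w 45.2
shift mm [ 5.   1.3 43.4] yaw deg -0.1 q [-0.23  0.58 -0.36  2.02  0.35  0.59 -0.6 ]
[527.1 226.8 190.2] [ 3.141 -0.     1.795]
green (np.float64(341.23636363636365), np.float64(257.06666666666666), 165) [571.2 220.5  60. ]
```

View pics/w4c.png

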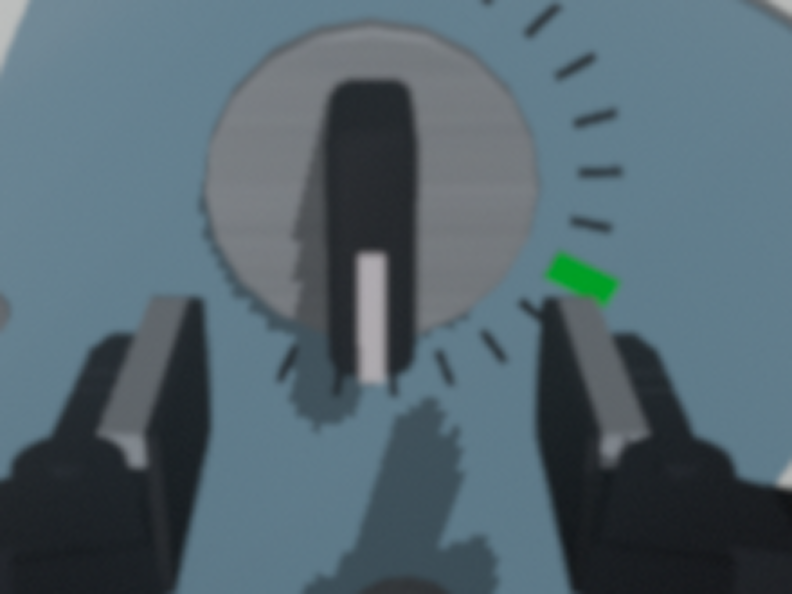

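The arm did not move because every row needs a yaw value, and the picture is unchanged. I resend with yaw included.

drive_tool:
  rows:
    - {"tx": 0.002,"ty": 0.0,"tz": 0.006,"yaw": 0}
    - {"tx": 0.004,"ty": 0.0,"tz": 0.014,"yaw": 0}
    - {"tx": 0.005,"ty": 0.001,"tz": 0.024,"yaw": 0}
    - {"tx": 0.005,"ty": 0.001,"tz": 0.034,"yaw": 0}
    - {"tx": 0.005,"ty": 0.001,"tz": 0.04,"yaw": 0}
    - {"tx": 0.005,"ty": 0.001,"tz": 0.043,"yaw": 0}
    - {"tx": 0.005,"ty": 0.001,"tz": 0.043,"yaw": 0}
    - {"tx": 0.005,"ty": 0.001,"tz": 0.043,"yaw": 0}
    - {"tx": 0.005,"ty": 0.001,"tz": 0.043,"yaw": 0}
    - {"tx": 0.005,"ty": 0.001,"tz": 0.043,"yaw": 0}

```text
clock: 4.7
tcp_pos: [527.1, 231.9, 147.3]
orientation: [3.141, -0.0, 1.795]
force: [0.8, -0.7, 0.2]
gripper_width: 45.1
```

```bash
python3 -c "
from h import *
plan(527.4,232,147,1.797)"; python3 meas.py w5 180 180 400 345 3.6
```

```text
t=4.70 pos [527.1 231.9 147.3] ori [ 3.141 -0.     1.795] F [ 0.8 -0.7  0.2] w 45.1
shift mm [0.  0.4 0.3] yaw deg -0.1 q [-0.27  0.65 -0.32  2.04  0.39  0.51 -0.64]
[527.  231.8 147.2] [ 3.141 -0.     1.795]
```

View pics/w5c.png

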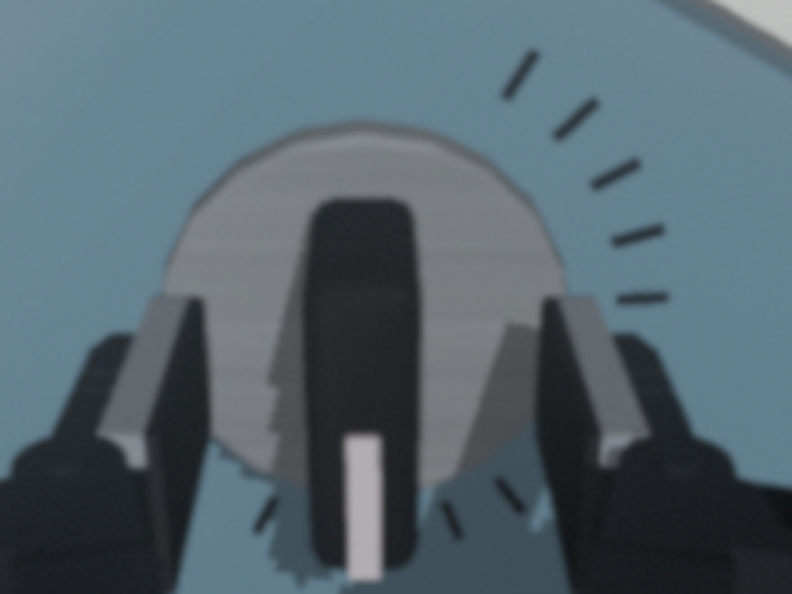

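```bash
python3 -c "
from h import *
import pickle;f=pickle.load(open('f.pkl','rb'))
c=lambda u,v:(180+u/3.6-.36,180+v/3.6-.36)
i=lambda p:((np.array(proj(f,p,True))+.36-180)*3.6).round()
for z in (60,68,75,98): print(z,i((527.1,231.9,z)))
for q in [(363,290),(363,565),(363,435)]: print(q,onplane(f,c(*q),98,True))
l=onplane(f,c(165,270),68,True);r=onplane(f,c(565,270),68,True);t=onplane(f,c(362,128),68,True);print(l,r,t)
t=[(520,75),(576,118),(615,174),(638,236),(642,298)]
from scipy.optimize import least_squares
W=np.array([onplane(f,c(*p),60,True)[:2] for p in t]);k=np.arange(6,1,-1)*.25
r=least_squares(lambda x:(x[:2]+x[3]*np.c_[np.cos(x[2]+k),np.sin(x[2]+k)]-W).ravel(),[527,231,-.25,42]);print(r.x,r.fun.round(1))
"
```

```text
60 [362. 306.]
68 [362. 331.]
75 [361. 354.]
98 [360. 445.]
(363, 290) [522.89819578 252.40862376  98.        ]
(363, 565) [531.5303256  213.71772714  98.        ]
(363, 435) [527.13080931 233.46188636  98.        ]
[497.90905711 234.94440083  68.        ] [553.03358661 247.46309317  68.        ] [520.48655722 261.67238832  68.        ]
[ 5.27444520e+02  2.31700893e+02 -2.50998704e-01  4.21960607e+01] [-0.   0.1 -0.  -0.2  0.1 -0.  -0.1  0.1  0.  -0. ]
```

The pads straddle the bar, which is about 1 mm off centre to the left. I correct by -1 mm in ty and close.

drive_tool:
  rows:
    - {"tx": 0,"ty": -0.001,"tz": 0,"yaw": 0}
    - {"tx": 0,"ty": -0.001,"tz": 0,"yaw": 0}
    - {"tx": 0,"ty": -0.001,"tz": 0,"yaw": 0}
    - {"tx": 0,"ty": -0.001,"tz": 0,"yaw": 0}
    - {"tx": 0,"ty": -0.001,"tz": 0,"yaw": 0}
    - {"tx": 0,"ty": -0.001,"tz": 0,"yaw": 0}
    - {"tx": 0,"ty": -0.001,"tz": 0,"yaw": 0}
    - {"tx": 0,"ty": -0.001,"tz": 0,"yaw": 0}
    - {"tx": 0,"ty": -0.001,"tz": 0,"yaw": 0}
    - {"tx": 0,"ty": -0.001,"tz": 0,"yaw": 0}
  grip: 0.0
  grip_force: 30

```text
clock: 5.8
tcp_pos: [525.9, 231.6, 147.0]
orientation: [3.141, 0.0, 1.795]
force: [-1.5, -0.7, 4.7]
gripper_width: 12.9
```

```bash
python3 -c "
from h import *
plan(527.4,232,147,-0.251+np.pi)"
```

```text
t=5.80 pos [525.9 231.6 147. ] ori [3.141 0.    1.795] F [-1.5 -0.7  4.7] w 12.9
shift mm [0.  1.5 0. ] yaw deg -62.76 q [-0.27  0.65 -0.32  2.04  0.39  0.51 -0.65]
```

drive_tool:
  rows:
    - {"tx": 0,"ty": 0,"tz": 0,"yaw": -3}
    - {"tx": 0,"ty": 0,"tz": 0,"yaw": -9}
    - {"tx": 0,"ty": 0,"tz": 0,"yaw": -16}
    - {"tx": 0,"ty": 0,"tz": 0,"yaw": -23}
    - {"tx": 0,"ty": 0,"tz": 0,"yaw": -30}
    - {"tx": 0,"ty": 0,"tz": 0,"yaw": -37}
    - {"tx": 0,"ty": 0,"tz": 0,"yaw": -44}
    - {"tx": 0,"ty": 0,"tz": 0,"yaw": -51}
    - {"tx": 0,"ty": 0,"tz": 0,"yaw": -56}
    - {"tx": 0,"ty": 0,"tz": 0,"yaw": -60}

```text
clock: 6.8
tcp_pos: [525.7, 231.4, 147.1]
orientation: [-3.141, -0.0, 2.845]
force: [-0.2, -0.6, 5.8]
gripper_width: 13.1
```

```bash
python3 -c "
from h import *
plan(526,231.7,147,-0.251+np.pi)"; python3 meas.py w6 180 180 400 345 3.6
```

```text
t=6.80 pos [525.7 231.4 147.1] ori [-3.141 -0.     2.845] F [-0.2 -0.6  5.8] w 13.1
shift mm [-0.2  0.4  0.1] yaw deg -2.6 q [-0.07  0.7  -0.6   2.03  0.68  0.61  0.14]
[525.7 231.3 147. ] [-3.141 -0.     2.844]
green (np.float64(289.6), np.float64(338.6), 15) [577.5 220.8  60. ]
```

View pics/w6c.png

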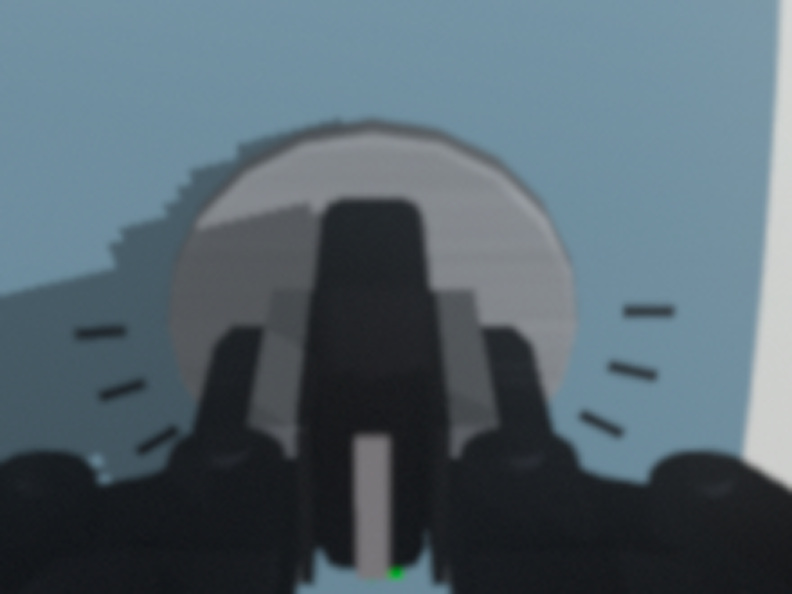

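The bar has turned with the gripper, and the green tick just shows at (395,572). I turn the remaining 2.6 degrees.

drive_tool:
  rows:
    - {"tx": 0,"ty": 0,"tz": 0,"yaw": -1}
    - {"tx": 0,"ty": 0,"tz": 0,"yaw": -2}
    - {"tx": 0,"ty": 0,"tz": 0,"yaw": -2.6}
    - {"tx": 0,"ty": 0,"tz": 0,"yaw": -2.6}
    - {"tx": 0,"ty": 0,"tz": 0,"yaw": -2.6}
    - {"tx": 0,"ty": 0,"tz": 0,"yaw": -2.6}
    - {"tx": 0,"ty": 0,"tz": 0,"yaw": -2.6}
    - {"tx": 0,"ty": 0,"tz": 0,"yaw": -2.6}
    - {"tx": 0,"ty": 0,"tz": 0,"yaw": -2.6}
    - {"tx": 0,"ty": 0,"tz": 0,"yaw": -2.6}

```text
clock: 7.9
tcp_pos: [525.7, 231.4, 147.0]
orientation: [-3.141, -0.0, 2.888]
force: [-1.8, -1.7, 5.2]
gripper_width: 13.3
```

drive_tool:
  rows:
    - {"tx": 0,"ty": 0,"tz": 0,"yaw": 0}
    - {"tx": 0,"ty": 0,"tz": 0,"yaw": 0}
    - {"tx": 0,"ty": 0,"tz": 0,"yaw": 0}
    - {"tx": 0,"ty": 0,"tz": 0,"yaw": 0}
    - {"tx": 0,"ty": 0,"tz": 0,"yaw": 0}
    - {"tx": 0,"ty": 0,"tz": 0,"yaw": 0}
    - {"tx": 0,"ty": 0,"tz": 0,"yaw": 0}
    - {"tx": 0,"ty": 0,"tz": 0,"yaw": 0}
    - {"tx": 0,"ty": 0,"tz": 0,"yaw": 0}
    - {"tx": 0,"ty": 0,"tz": 0,"yaw": 0}
  grip: 0.045

```text
clock: 8.9
tcp_pos: [525.9, 231.6, 146.9]
orientation: [3.142, 0.0, 2.888]
force: [-0.4, 0.3, -0.5]
gripper_width: 45.1
```

drive_tool:
  rows:
    - {"tx": 0,"ty": 0,"tz": -0.01,"yaw": 0}
    - {"tx": 0,"ty": 0,"tz": -0.025,"yaw": 0}
    - {"tx": 0,"ty": 0,"tz": -0.045,"yaw": 0}
    - {"tx": 0,"ty": 0,"tz": -0.065,"yaw": 0}
    - {"tx": 0,"ty": 0,"tz": -0.085,"yaw": 0}
    - {"tx": 0,"ty": 0,"tz": -0.1,"yaw": 0}
    - {"tx": 0,"ty": 0,"tz": -0.11,"yaw": 0}
    - {"tx": 0,"ty": 0,"tz": -0.115,"yaw": 0}
    - {"tx": 0,"ty": 0,"tz": -0.115,"yaw": 0}
    - {"tx": 0,"ty": 0,"tz": -0.115,"yaw": 0}

```text
clock: 9.9
tcp_pos: [525.6, 231.2, 261.3]
orientation: [-3.141, -0.001, 2.888]
force: [0.1, 0.1, -0.2]
gripper_width: 44.8
```

```bash
python3 meas.py w7 215 160 355 265 5.5
```

```text
[525.5 231.3 261. ] [-3.140e+00 -1.000e-03  2.888e+00]
green (np.float64(283.59722222222223), np.float64(255.30555555555554), 72) [572.6 220.1  60. ]
```

View pics/w7c.png

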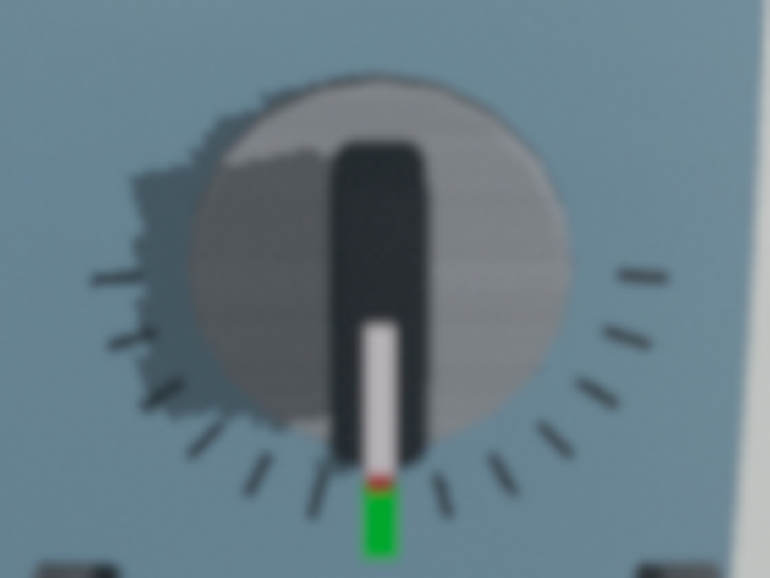

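The white pointer and red line sit exactly on the green tick at (380,480–555), so the knob is at zero and released. Next is the stylus.

```bash
python3 -c "
from h import *
plan(459,-330,270,1.0)"
```

```text
t=10.00 pos [525.5 231.3 261. ] ori [-3.140e+00 -1.000e-03  2.888e+00] F [1.  0.2 0.8] w 45.2
shift mm [ -76.5 -560.    -8.4] yaw deg 108.17 q [ 0.04  0.56 -0.75  1.97  0.52  0.82  0.32]
```

drive_tool:
  rows:
    - {"tx": -0.003,"ty": -0.025,"tz": 0,"yaw": 5}
    - {"tx": -0.007,"ty": -0.055,"tz": 0,"yaw": 11}
    - {"tx": -0.011,"ty": -0.085,"tz": 0,"yaw": 17}
    - {"tx": -0.016,"ty": -0.115,"tz": 0,"yaw": 23}
    - {"tx": -0.02,"ty": -0.145,"tz": -0.002,"yaw": 29}
    - {"tx": -0.024,"ty": -0.175,"tz": -0.003,"yaw": 35}
    - {"tx": -0.028,"ty": -0.205,"tz": -0.004,"yaw": 41}
    - {"tx": -0.032,"ty": -0.235,"tz": -0.005,"yaw": 47}
    - {"tx": -0.036,"ty": -0.265,"tz": -0.006,"yaw": 53}
    - {"tx": -0.04,"ty": -0.295,"tz": -0.008,"yaw": 59}
  grip: 0.06

```text
clock: 11.0
tcp_pos: [489.9, -65.1, 269.3]
orientation: [-3.14, -0.001, 1.854]
force: [0.2, 0.1, -0.2]
gripper_width: 59.9
```

```bash
python3 -c "
from h import *
plan(459,-330,270,1.0)"
```

```text
t=11.00 pos [489.9 -65.1 269.3] ori [-3.140e+00 -1.000e-03  1.854e+00] F [ 0.2  0.1 -0.2] w 59.9
shift mm [-245.7 -103.7   -0.7] yaw deg 48.93 q [ 0.43  0.39 -0.5   2.14  0.29  0.68  0.02]
```

drive_tool:
  rows:
    - {"tx": -0.03,"ty": -0.013,"tz": 0,"yaw": 6}
    - {"tx": -0.06,"ty": -0.025,"tz": 0,"yaw": 12}
    - {"tx": -0.09,"ty": -0.038,"tz": 0,"yaw": 18}
    - {"tx": -0.12,"ty": -0.051,"tz": 0,"yaw": 24}
    - {"tx": -0.15,"ty": -0.063,"tz": 0,"yaw": 30}
    - {"tx": -0.18,"ty": -0.076,"tz": 0,"yaw": 36}
    - {"tx": -0.21,"ty": -0.089,"tz": 0,"yaw": 42}
    - {"tx": -0.235,"ty": -0.099,"tz": 0,"yaw": 47}
    - {"tx": -0.246,"ty": -0.104,"tz": 0,"yaw": 49}
    - {"tx": -0.246,"ty": -0.104,"tz": 0,"yaw": 49}

```text
clock: 12.0
tcp_pos: [460.1, -330.9, 269.5]
orientation: [-3.141, 0.001, 1.0]
force: [-0.3, 1.0, 0.7]
gripper_width: 60.1
```

```bash
python3 -c "
from h import *
plan(459,-330,270,1.0)"; python3 meas.py w8 180 150 380 300 4
python3 -c "
from h import *
import pickle;f=pickle.load(open('f.pkl','rb'));im=f['image']
o=cent(im,lambda h,s,v:(h>3)&(h<18)&(s>150)&(v>60),(180,150,380,300));print(o)
i=lambda p:((np.array(proj(f,p,True))-[180,150])*4).round()
for z in (60,65,125): print(z,i((458,-330,z)))
"
```

```text
t=12.00 pos [ 460.1 -330.9  269.5] ori [-3.141e+00  1.000e-03  1.000e+00] F [-0.3  1.   0.7] w 60.1
shift mm [ 0.2 -1.4 -0.5] yaw deg 0.01 q [ 0.72  0.45 -0.23  1.99  0.15  0.72 -0.18]
[ 460.8 -327.8  269.6] [-3.140e+00 -1.000e-03  1.005e+00]
(np.float64(278.84955752212386), np.float64(219.8053097345133), 339)
60 [402. 229.]
65 [402. 235.]
125 [400. 332.]
```

View pics/w8c.png

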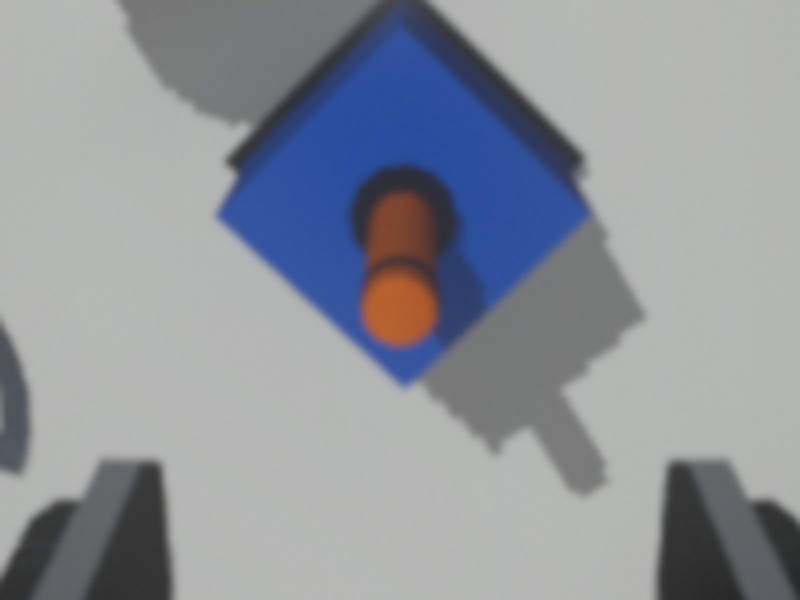

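The stylus top is at crop (400,308), its flange at (404,216), and the stand corners are clear. I cast these onto their planes.

```bash
python3 -c "
from h import *
import pickle;f=pickle.load(open('f.pkl','rb'))
c=lambda u,v:(180+u/4-.37,150+v/4-.37)
print(onplane(f,c(400,308),125,True),onplane(f,c(404,216),64,True))
S=[onplane(f,c(*q),60,True) for q in [(402,25),(218,214),(592,214),(405,387)]];print(np.mean(S,0),S)
plan(460,-325,175,1.0)
"
```

```text
[ 460.38243703 -325.91719619  125.        ] [ 460.45318352 -326.32532821   64.        ]
[ 460.19633813 -326.73939341   60.        ] [array([ 482.56435768, -291.00151105,   60.        ]), array([ 424.91027203, -304.28540441,   60.        ]), array([ 495.63791531, -349.50164097,   60.        ]), array([ 437.6728075, -362.1690172,   60.       ])]
t=12.10 pos [ 460.8 -327.8  269.6] ori [-3.140e+00 -1.000e-03  1.005e+00] F [-0.2  1.   0.2] w 59.9
shift mm [ 1.8 -2.1 94.6] yaw deg 0.3 q [ 0.71  0.44 -0.24  1.99  0.15  0.72 -0.18]
```

drive_tool:
  rows:
    - {"tx": 0.001,"ty": 0,"tz": 0.01,"yaw": 0}
    - {"tx": 0.001,"ty": -0.001,"tz": 0.025,"yaw": 0}
    - {"tx": 0.001,"ty": -0.002,"tz": 0.042,"yaw": 0}
    - {"tx": 0.001,"ty": -0.002,"tz": 0.056,"yaw": 0}
    - {"tx": 0.001,"ty": -0.002,"tz": 0.064,"yaw": 0}
    - {"tx": 0.001,"ty": -0.002,"tz": 0.066,"yaw": 0}
    - {"tx": 0.001,"ty": -0.002,"tz": 0.066,"yaw": 0}
    - {"tx": 0.001,"ty": -0.002,"tz": 0.066,"yaw": 0}
    - {"tx": 0.001,"ty": -0.002,"tz": 0.066,"yaw": 0}
    - {"tx": 0.001,"ty": -0.002,"tz": 0.066,"yaw": 0}

```text
clock: 13.1
tcp_pos: [459.6, -327.7, 204.4]
orientation: [3.14, 0.0, 1.003]
force: [0.3, 0.1, 0.2]
gripper_width: 59.9
```

```bash
python3 meas.py w9 160 180 400 360 3.3; python3 -c "
from h import *
plan(459.4,-325.6,151,1.0)
import pickle;f=pickle.load(open('f.pkl','rb'))
s=get_state();
i=lambda p:((np.array(proj(f,p,True))-[160,180])*3.3).round()
for z in (65,97,125): print(z,i((*s['tcp_pos'][:2],z)))
"
```

```text
[ 459.5 -327.6  204.3] [3.141 0.    1.003]
t=13.20 pos [ 459.5 -327.6  204.3] ori [3.141 0.    1.003] F [-0.2 -0.5 -0.5] w 60.2
shift mm [ 1.6 -1.2 53.3] yaw deg 0.16 q [ 0.69  0.53 -0.21  2.04  0.19  0.58 -0.22]
65 [401. 173.]
97 [401. 235.]
125 [401. 308.]
```

View pics/w9c.png

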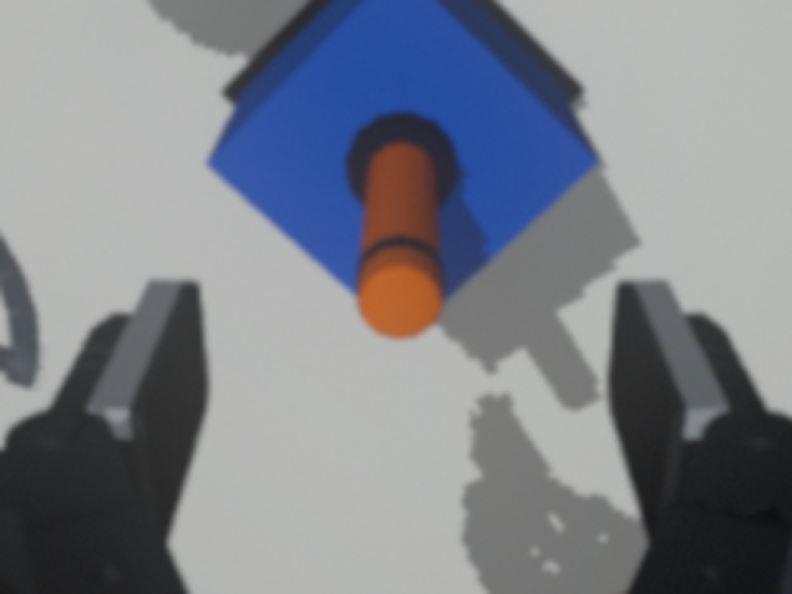

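The stylus top is at (400,299) and the pad middle at about (408,300), so tx +1.6, ty -1.2 mm will centre it. I descend and grip.

drive_tool:
  rows:
    - {"tx": 0.001,"ty": -0.001,"tz": 0,"yaw": 0}
    - {"tx": 0.0016,"ty": -0.0012,"tz": 0.006,"yaw": 0}
    - {"tx": 0.0016,"ty": -0.0012,"tz": 0.016,"yaw": 0}
    - {"tx": 0.0016,"ty": -0.0012,"tz": 0.028,"yaw": 0}
    - {"tx": 0.0016,"ty": -0.0012,"tz": 0.04,"yaw": 0}
    - {"tx": 0.0016,"ty": -0.0012,"tz": 0.048,"yaw": 0}
    - {"tx": 0.0016,"ty": -0.0012,"tz": 0.053,"yaw": 0}
    - {"tx": 0.0016,"ty": -0.0012,"tz": 0.053,"yaw": 0}
    - {"tx": 0.0016,"ty": -0.0012,"tz": 0.053,"yaw": 0}
    - {"tx": 0.0016,"ty": -0.0012,"tz": 0.053,"yaw": 0}

```text
clock: 14.2
tcp_pos: [459.5, -325.7, 151.3]
orientation: [3.141, -0.0, 1.003]
force: [-0.3, -0.7, 0.2]
gripper_width: 60.2
```

drive_tool:
  rows:
    - {"tx": 0,"ty": 0,"tz": 0,"yaw": 0}
    - {"tx": 0,"ty": 0,"tz": 0,"yaw": 0}
    - {"tx": 0,"ty": 0,"tz": 0,"yaw": 0}
    - {"tx": 0,"ty": 0,"tz": 0,"yaw": 0}
    - {"tx": 0,"ty": 0,"tz": 0,"yaw": 0}
    - {"tx": 0,"ty": 0,"tz": 0,"yaw": 0}
    - {"tx": 0,"ty": 0,"tz": 0,"yaw": 0}
    - {"tx": 0,"ty": 0,"tz": 0,"yaw": 0}
    - {"tx": 0,"ty": 0,"tz": 0,"yaw": 0}
    - {"tx": 0,"ty": 0,"tz": 0,"yaw": 0}
  grip: 0.0
  grip_force: 60

```text
clock: 15.2
tcp_pos: [459.5, -325.6, 151.2]
orientation: [3.141, 0.0, 1.003]
force: [0.4, 0.3, 5.2]
gripper_width: 12.3
```

```bash
python3 meas.py w10 160 180 400 360 3.3; python3 -c "
from h import *
plan(459.4,-325.6,300,1.0)"
```

```text
[ 459.4 -325.6  151.2] [3.141 0.    1.003]
t=15.30 pos [ 459.4 -325.6  151.2] ori [3.141 0.    1.003] F [1.  0.1 5.6] w 12.7
shift mm [-0.000e+00  1.000e-01 -1.488e+02] yaw deg 0.17 q [ 0.66  0.62 -0.17  2.07  0.22  0.47 -0.25]
```

View pics/w10c.png

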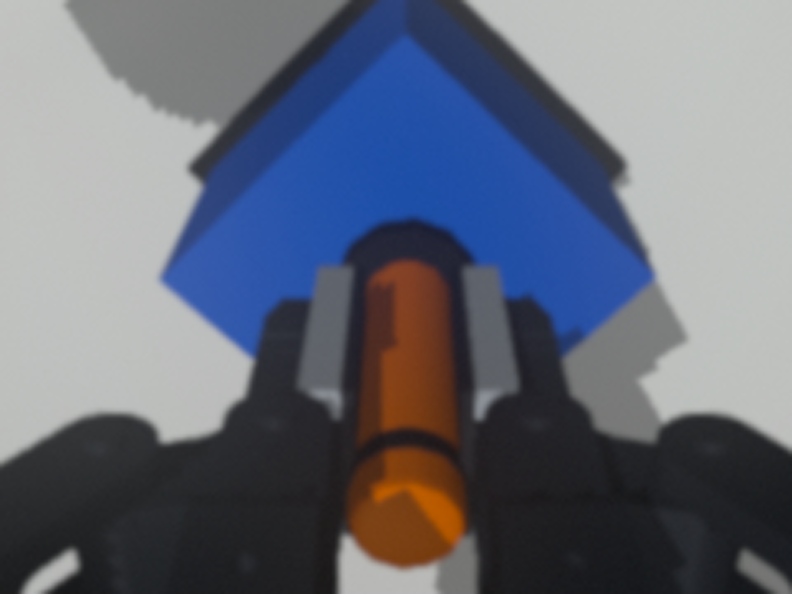

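The handle is gripped squarely between the pads. I lift it straight up.

drive_tool:
  rows:
    - {"tx": 0,"ty": 0,"tz": -0.006,"yaw": 0}
    - {"tx": 0,"ty": 0,"tz": -0.016,"yaw": 0}
    - {"tx": 0,"ty": 0,"tz": -0.03,"yaw": 0}
    - {"tx": 0,"ty": 0,"tz": -0.045,"yaw": 0}
    - {"tx": 0,"ty": 0,"tz": -0.06,"yaw": 0}
    - {"tx": 0,"ty": 0,"tz": -0.08,"yaw": 0}
    - {"tx": 0,"ty": 0,"tz": -0.1,"yaw": 0}
    - {"tx": 0,"ty": 0,"tz": -0.115,"yaw": 0}
    - {"tx": 0,"ty": 0,"tz": -0.12,"yaw": 0}
    - {"tx": 0,"ty": 0,"tz": -0.12,"yaw": 0}

```text
clock: 16.3
tcp_pos: [459.4, -325.6, 272.1]
orientation: [3.139, 0.0, 1.003]
force: [0.7, 0.2, -1.1]
gripper_width: 12.6
```

```bash
python3 meas.py w11 120 120 440 360 2.5; python3 -c "
from h import *
plan(481,56.5,262,1.68)"
```

```text
[ 458.7 -325.2  270.6] [-3.141  0.     1.003]
t=16.40 pos [ 458.7 -325.2  270.6] ori [-3.141  0.     1.003] F [ 0.2  0.4 -1.2] w 12.5
shift mm [ 333.8 -186.6    8.7] yaw deg -38.8 q [ 0.71  0.44 -0.24  2.    0.15  0.72 -0.18]
```

View pics/w11c.png

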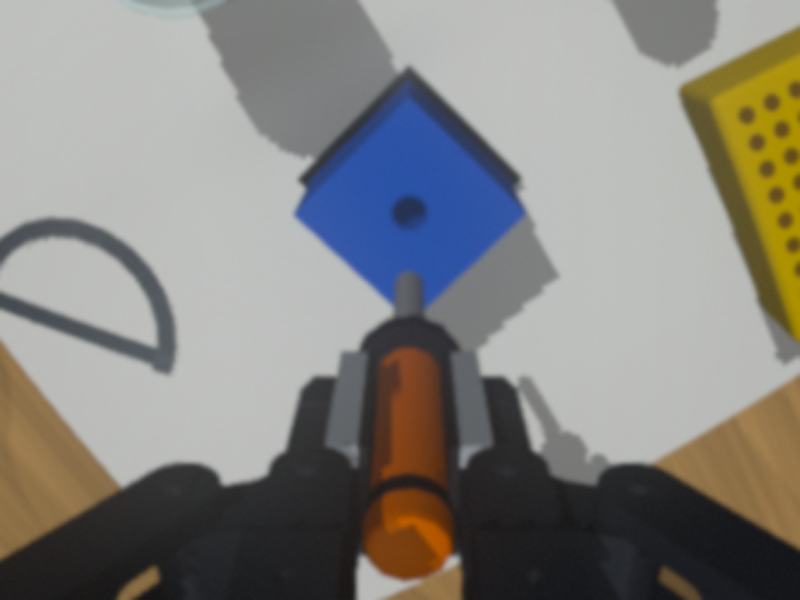

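The stylus is free, with its shank end at (409,272). The empty stand hole at (409,211) gives a reference for "straight below the stylus". I measure both.

Run:
```python
from h import *
import pickle
f=pickle.load(open("f.pkl","rb"));im=f["image"]
crop(im,250,180,320,240,10,"w11d.png")
hs=cv2.cvtColor(im,cv2.COLOR_BGR2HSV).astype(int)
m=(hs[...,2]<90); m[:195]=0;m[217:]=0;m[:,:272]=0;m[:,295:]=0
v,u=np.nonzero(m);print("stand hole",u.mean(),v.mean(),len(u),u.min(),u.max(),v.min(),v.max())
s=get_state();t=s["tcp_pos"];p=s["orientation"][2]
X=np.array([np.cos(p),np.sin(p),0]);Y=np.array([np.sin(p),-np.cos(p),0])
H=onplane(f,(u.mean(),v.mean()),60,True);d=H-t;print("hole in tool",d@X,d@Y)
T=onplane(f,(120+409/2.5-.3,120+272/2.5-.3),t[2]-141.2,True);d=T-t;print("tip rim in tool",d@X,d@Y)
```

```text
stand hole 282.7894736842105 203.3859649122807 57 279 288 200 207
hole in tool 0.6702815961629546 1.0233694904342232
tip rim in tool 1.9659787466561573 1.3198075042955428
```

View pics/w11d.png

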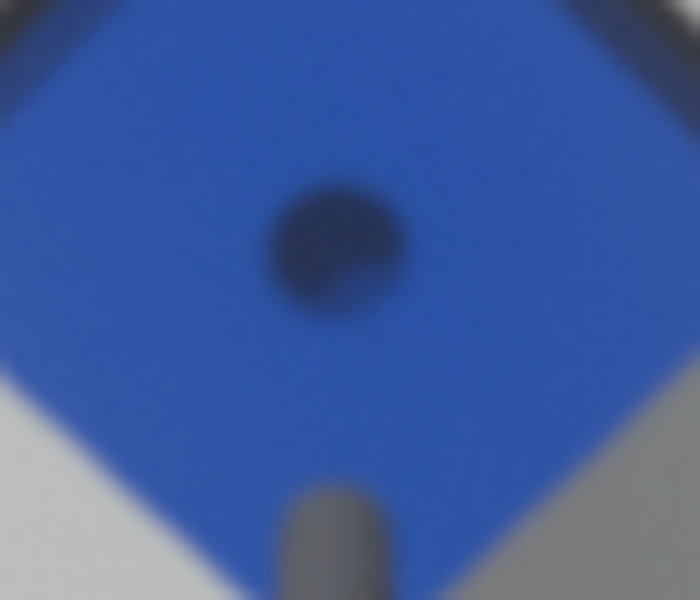

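drive_tool:
  rows:
    - {"tx": 0.02,"ty": -0.011,"tz": 0,"yaw": -2}
    - {"tx": 0.055,"ty": -0.031,"tz": 0,"yaw": -6}
    - {"tx": 0.095,"ty": -0.053,"tz": 0,"yaw": -11}
    - {"tx": 0.135,"ty": -0.075,"tz": 0,"yaw": -16}
    - {"tx": 0.175,"ty": -0.098,"tz": 0,"yaw": -21}
    - {"tx": 0.215,"ty": -0.12,"tz": 0,"yaw": -26}
    - {"tx": 0.255,"ty": -0.142,"tz": 0.002,"yaw": -31}
    - {"tx": 0.29,"ty": -0.162,"tz": 0.005,"yaw": -35}
    - {"tx": 0.32,"ty": -0.179,"tz": 0.008,"yaw": -38}
    - {"tx": 0.335,"ty": -0.187,"tz": 0.01,"yaw": -38.8}

```text
clock: 17.4
tcp_pos: [480.5, 62.3, 260.3]
orientation: [-3.14, -0.002, 1.688]
force: [0.1, -0.5, -1.0]
gripper_width: 12.6
```

```bash
python3 -c "
from h import *
plan(481.5,57.6,217,1.68)"
```

```text
t=17.40 pos [480.5  62.3 260.3] ori [-3.140e+00 -2.000e-03  1.688e+00] F [ 0.1 -0.5 -1. ] w 12.6
shift mm [-4.9  0.5 43.3] yaw deg 0.48 q [ 0.15  0.39 -0.47  2.16  0.29  0.65 -0.41]
```

drive_tool:
  rows:
    - {"tx": 0,"ty": 0,"tz": 0,"yaw": 0}
    - {"tx": 0,"ty": 0,"tz": 0.004,"yaw": 0}
    - {"tx": 0,"ty": 0,"tz": 0.012,"yaw": 0}
    - {"tx": 0,"ty": 0,"tz": 0.022,"yaw": 0}
    - {"tx": 0,"ty": 0,"tz": 0.032,"yaw": 0}
    - {"tx": 0,"ty": 0,"tz": 0.04,"yaw": 0}
    - {"tx": 0,"ty": 0,"tz": 0.043,"yaw": 0}
    - {"tx": 0,"ty": 0,"tz": 0.043,"yaw": 0}
    - {"tx": 0,"ty": 0,"tz": 0.043,"yaw": 0}
    - {"tx": 0,"ty": 0,"tz": 0.043,"yaw": 0}

```text
clock: 18.4
tcp_pos: [482.0, 57.6, 218.2]
orientation: [3.141, -0.0, 1.68]
force: [-0.6, 0.6, -0.5]
gripper_width: 12.7
```

```bash
python3 meas.py w12 243 190 323 250 10; python3 -c "
from h import *
plan(481.5,57.6,217,1.68)"
```

```text
[482.   57.6 218.3] [ 3.141 -0.     1.68 ]
t=18.50 pos [482.   57.6 218.3] ori [ 3.141 -0.     1.68 ] F [ 0.4  0.8 -0.8] w 13.0
shift mm [ 0.  -0.5  1.3] yaw deg 0.01 q [ 0.11  0.46 -0.42  2.2   0.35  0.55 -0.46]
```

View pics/w12c.png

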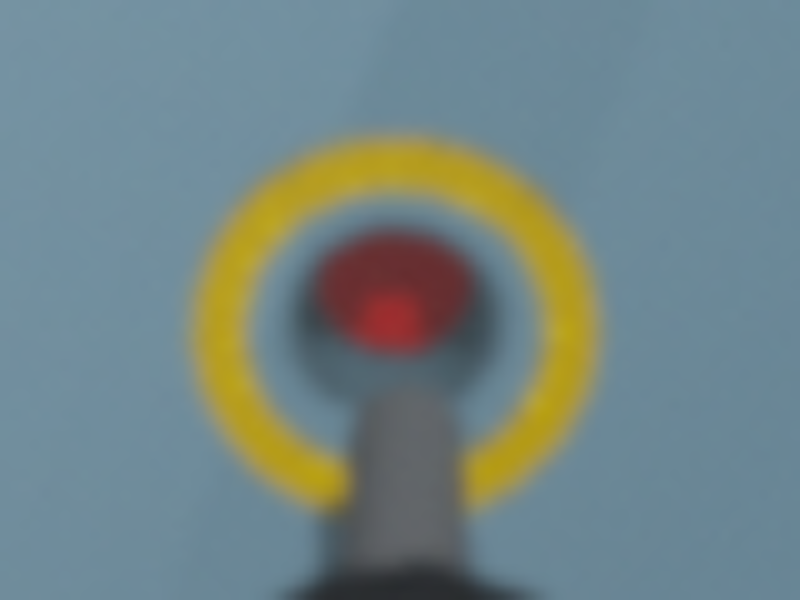

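View pics/w12.png

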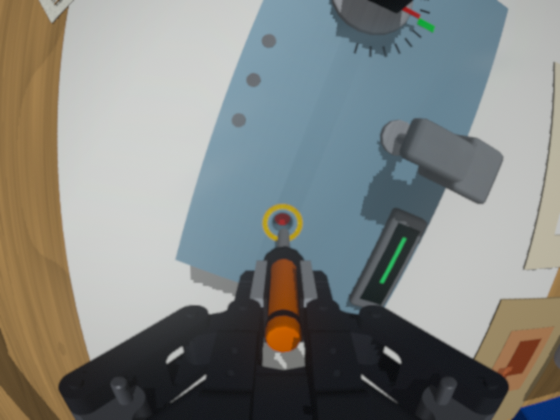

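The ring is centred at crop (396,325) with the red button inside, and the shank end rim is at (407,385). The knob still reads zero. I compute the tip-to-hole offset.

Run:
```python
from h import *
import pickle
f=pickle.load(open("f.pkl","rb"));im=f["image"]
s=get_state();t=s["tcp_pos"];p=s["orientation"][2]
X=np.array([np.cos(p),np.sin(p),0]);Y=np.array([np.sin(p),-np.cos(p),0])
c=lambda u,v:(243+u/10-.45,190+v/10-.45)
for n,q,z in (("ring",(396,325),60),("hole edge dark",(396,312),60),("rim",(407,385),t[2]-141.2),("button",(393,292),48)):
    d=onplane(f,c(*q),z,True)-t;print(n,d@X,d@Y)
# button blob
```

```text
ring 0.14188451534866178 1.0174213151040952
hole edge dark 1.1597790654543922 1.0194694575166163
rim 1.6025093578816283 1.8013392424736694
button -1.2541591439890145 0.7661162434368475
```

drive_tool:
  rows:
    - {"tx": 0.001,"ty": -0.0008,"tz": 0.002,"yaw": 0}
    - {"tx": 0.001,"ty": -0.0008,"tz": 0.005,"yaw": 0}
    - {"tx": 0.001,"ty": -0.0008,"tz": 0.008,"yaw": 0}
    - {"tx": 0.001,"ty": -0.0008,"tz": 0.011,"yaw": 0}
    - {"tx": 0.001,"ty": -0.0008,"tz": 0.013,"yaw": 0}
    - {"tx": 0.001,"ty": -0.0008,"tz": 0.013,"yaw": 0}
    - {"tx": 0.001,"ty": -0.0008,"tz": 0.013,"yaw": 0}
    - {"tx": 0.001,"ty": -0.0008,"tz": 0.013,"yaw": 0}
    - {"tx": 0.001,"ty": -0.0008,"tz": 0.013,"yaw": 0}
    - {"tx": 0.001,"ty": -0.0008,"tz": 0.013,"yaw": 0}

```text
clock: 19.5
tcp_pos: [480.9, 58.5, 205.0]
orientation: [3.141, -0.0, 1.68]
force: [0.4, 0.6, -0.9]
gripper_width: 12.9
```

```bash
python3 meas.py w13 243 190 323 250 10; python3 -c "
from h import *
plan(481.5,57.6,200,1.68)"
```

```text
[480.9  58.4 205. ] [3.141 0.    1.68 ]
t=19.60 pos [480.9  58.4 205. ] ori [3.141 0.    1.68 ] F [-0.1  0.2 -0.2] w 12.5
shift mm [-0.9  0.5  5. ] yaw deg 0.0 q [ 0.09  0.48 -0.4   2.21  0.37  0.52 -0.48]
```

View pics/w13c.png

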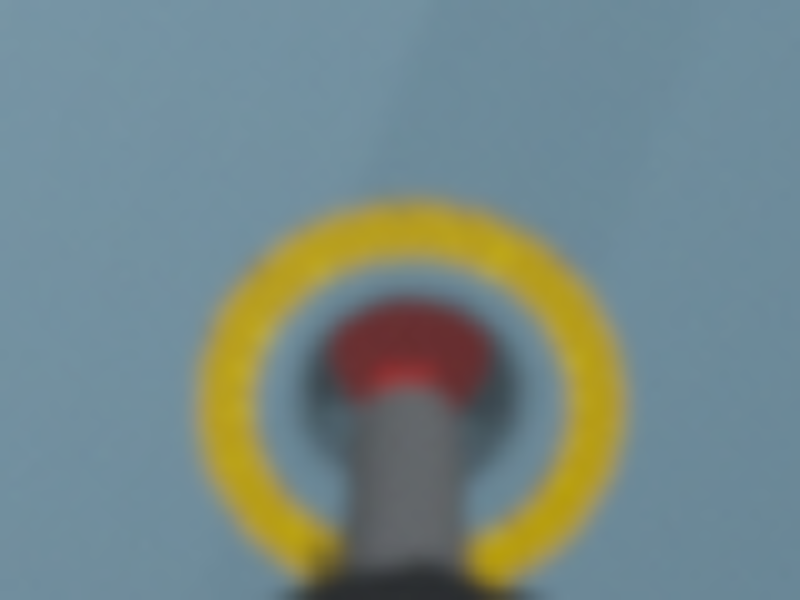

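Run:
```python
from h import *
import pickle
f=pickle.load(open("f.pkl","rb"));im=f["image"]
s=get_state();t=s["tcp_pos"];p=s["orientation"][2]
X=np.array([np.cos(p),np.sin(p),0]);Y=np.array([np.sin(p),-np.cos(p),0])
c=lambda u,v:(243+u/10-.45,190+v/10-.45)
for n,q,z in (("ring",(412,404),60),("ringtop",(412,200),60),("dark top",(410,290),60),("rim",(410,383),t[2]-141.2),("rim2",(410,383),t[2]-139.7)):
    d=onplane(f,c(*q),z,True)-t;print(n,d@X,d@Y)
m=cv2.inRange(cv2.cvtColor(im,cv2.COLOR_BGR2HSV),(18,90,60),(32,255,255));v,u=np.nonzero(m)
ok=(u>255)&(u<315)&(v>200)&(v<250);P=np.array([((onplane(f,(a,b),60,True)-t)@np.c_[X,Y]) for a,b in zip(u[ok],v[ok])])
from scipy.optimize import least_squares
r=least_squares(lambda x:np.hypot(*(P-x[:2]).T)-x[2],[0,1,12],loss="soft_l1");print("ring fit",r.x)
```

```text
ring -1.1906879725373691 2.0232610254350862
ringtop 13.807793891004733 2.03067824964113
dark top 7.268297401105445 1.8881063857879088
rim 1.74990008326471 1.8764286702450792
rim2 2.293876044577136 1.8736413071573714
ring fit [-1.42908137  1.93131529 13.16795462]
```

The tip is within about 0.8 mm of the ring centre, against 3.5 mm of clearance. I correct by tx +0.8 mm and enter the hole.

drive_tool:
  rows:
    - {"tx": 0.0008,"ty": 0,"tz": 0,"yaw": 0}
    - {"tx": 0.0008,"ty": 0,"tz": 0.001,"yaw": 0}
    - {"tx": 0.0008,"ty": 0,"tz": 0.003,"yaw": 0}
    - {"tx": 0.0008,"ty": 0,"tz": 0.005,"yaw": 0}
    - {"tx": 0.0008,"ty": 0,"tz": 0.007,"yaw": 0}
    - {"tx": 0.0008,"ty": 0,"tz": 0.009,"yaw": 0}
    - {"tx": 0.0008,"ty": 0,"tz": 0.011,"yaw": 0}
    - {"tx": 0.0008,"ty": 0,"tz": 0.013,"yaw": 0}
    - {"tx": 0.0008,"ty": 0,"tz": 0.014,"yaw": 0}
    - {"tx": 0.0008,"ty": 0,"tz": 0.014,"yaw": 0}
  grip_force: 80

```text
clock: 20.6
tcp_pos: [480.7, 59.2, 190.7]
orientation: [-3.141, 0.0, 1.68]
force: [0.3, 0.2, -0.9]
gripper_width: 12.0
```

```bash
python3 meas.py w14 223 180 343 270 6.6; python3 -c "
from h import *
plan(481.5,57.6,181,1.68)"
```

```text
[480.8  59.2 190.9] [-3.142  0.     1.68 ]
t=20.70 pos [480.8  59.2 190.9] ori [-3.142  0.     1.68 ] F [-0.3 -0.1 -0.2] w 12.3
shift mm [-1.7  0.5  9.9] yaw deg 0.01 q [ 0.07  0.5  -0.38  2.22  0.39  0.49 -0.51]
```

View pics/w14c.png

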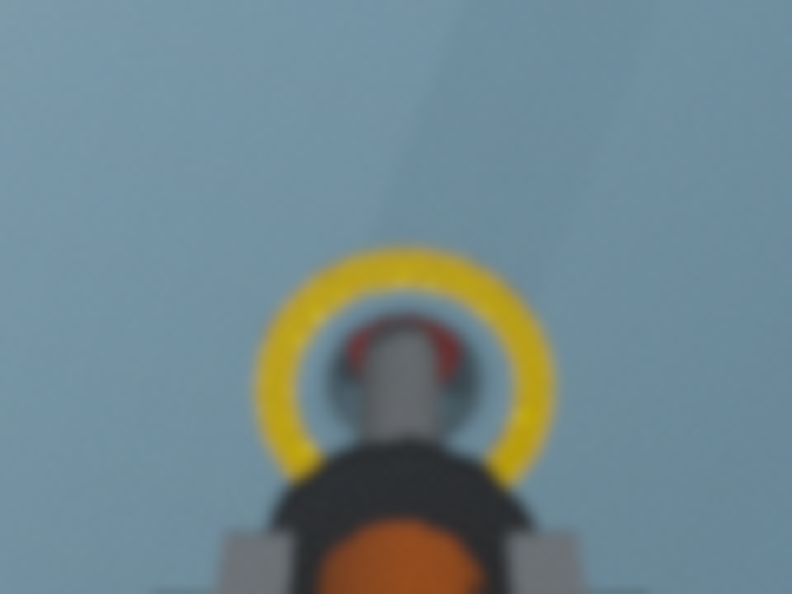

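The tip is inside the hole, centred at (402,325), just above the button. No contact forces yet, so I press in steps.

drive_tool:
  rows:
    - {"tx": 0,"ty": 0,"tz": 0.001,"yaw": 0}
    - {"tx": 0,"ty": 0,"tz": 0.002,"yaw": 0}
    - {"tx": 0,"ty": 0,"tz": 0.003,"yaw": 0}
    - {"tx": 0,"ty": 0,"tz": 0.004,"yaw": 0}
    - {"tx": 0,"ty": 0,"tz": 0.005,"yaw": 0}
    - {"tx": 0,"ty": 0,"tz": 0.006,"yaw": 0}
    - {"tx": 0,"ty": 0,"tz": 0.007,"yaw": 0}
    - {"tx": 0,"ty": 0,"tz": 0.007,"yaw": 0}
    - {"tx": 0,"ty": 0,"tz": 0.007,"yaw": 0}
    - {"tx": 0,"ty": 0,"tz": 0.007,"yaw": 0}

```text
clock: 21.7
tcp_pos: [480.9, 59.3, 184.0]
orientation: [3.141, -0.0, 1.68]
force: [-0.4, 0.0, 3.0]
gripper_width: 12.5
```

drive_tool:
  rows:
    - {"tx": 0,"ty": 0,"tz": 0.001,"yaw": 0}
    - {"tx": 0,"ty": 0,"tz": 0.0015,"yaw": 0}
    - {"tx": 0,"ty": 0,"tz": 0.002,"yaw": 0}
    - {"tx": 0,"ty": 0,"tz": 0.0025,"yaw": 0}
    - {"tx": 0,"ty": 0,"tz": 0.003,"yaw": 0}
    - {"tx": 0,"ty": 0,"tz": 0.003,"yaw": 0}
    - {"tx": 0,"ty": 0,"tz": 0.003,"yaw": 0}
    - {"tx": 0,"ty": 0,"tz": 0.003,"yaw": 0}
    - {"tx": 0,"ty": 0,"tz": 0.003,"yaw": 0}
    - {"tx": 0,"ty": 0,"tz": 0.003,"yaw": 0}

```text
clock: 22.7
tcp_pos: [480.9, 59.2, 181.1]
orientation: [3.141, 0.0, 1.68]
force: [-0.5, -0.1, 7.1]
gripper_width: 12.1
```

drive_tool:
  rows:
    - {"tx": 0,"ty": 0,"tz": 0.0003,"yaw": 0}
    - {"tx": 0,"ty": 0,"tz": 0.0006,"yaw": 0}
    - {"tx": 0,"ty": 0,"tz": 0.001,"yaw": 0}
    - {"tx": 0,"ty": 0,"tz": 0.001,"yaw": 0}
    - {"tx": 0,"ty": 0,"tz": 0.001,"yaw": 0}
    - {"tx": 0,"ty": 0,"tz": 0.001,"yaw": 0}
    - {"tx": 0,"ty": 0,"tz": 0.001,"yaw": 0}
    - {"tx": 0,"ty": 0,"tz": 0.001,"yaw": 0}
    - {"tx": 0,"ty": 0,"tz": 0.001,"yaw": 0}
    - {"tx": 0,"ty": 0,"tz": 0.001,"yaw": 0}

```text
clock: 23.7
tcp_pos: [481.0, 59.4, 180.9]
orientation: [3.141, 0.001, 1.68]
force: [-2.1, -0.6, 15.4]
gripper_width: 12.5
```

```bash
python3 meas.py w15 223 180 343 270 6.6; python3 -c "
from h import *
plan(481.5,57.6,181,1.68)"
```

```text
[481.   59.4 180.9] [3.141e+00 1.000e-03 1.680e+00]
t=23.80 pos [481.   59.4 180.9] ori [3.141e+00 1.000e-03 1.680e+00] F [-2.5 -0.4 14.6] w 11.8
shift mm [-1.8  0.3 -0.1] yaw deg 0.01 q [ 0.06  0.52 -0.37  2.22  0.41  0.46 -0.52]
```

View pics/w15c.png

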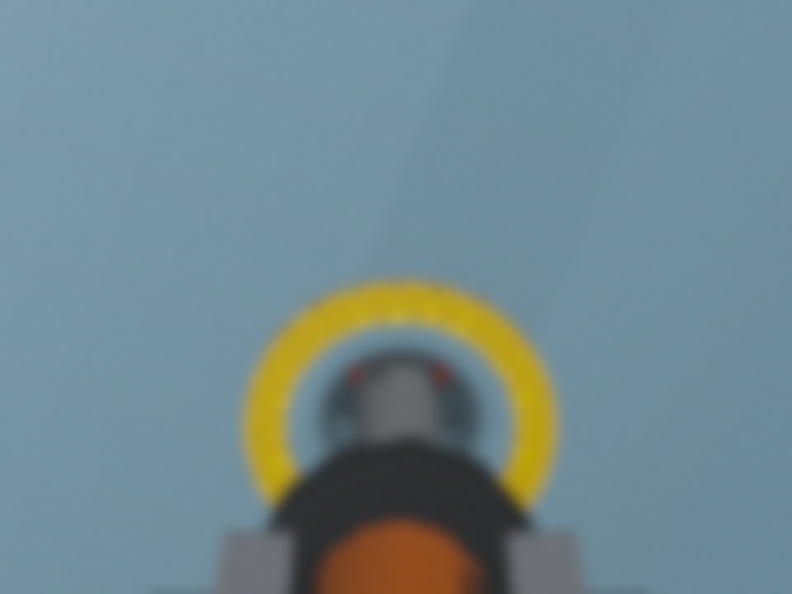

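The button is on its stop: force jumped to 15 N with TCP at 180.9, and the flange has not shifted in the grip. Last, I check the knob and the loose items.

Run:
```python
from h import *
f=grab_frame("top");im=f["image"];a=cv2.imread("pics/top0.png")
cv2.imwrite("pics/end.png",np.vstack([np.hstack([a[150:270,90:280],im[150:270,90:280]]),np.hstack([a[150:270,300:490],im[150:270,300:490]])]).repeat(2,0).repeat(2,1))
w=grab_frame("wrist");crop(w["image"],280,0,480,100,4,"endk.png")
print(get_state()["force"],get_state()["clock"])
```

```text
[-1.63265878 -0.47454038 14.7921593 ] 23.9
```

View pics/end.png

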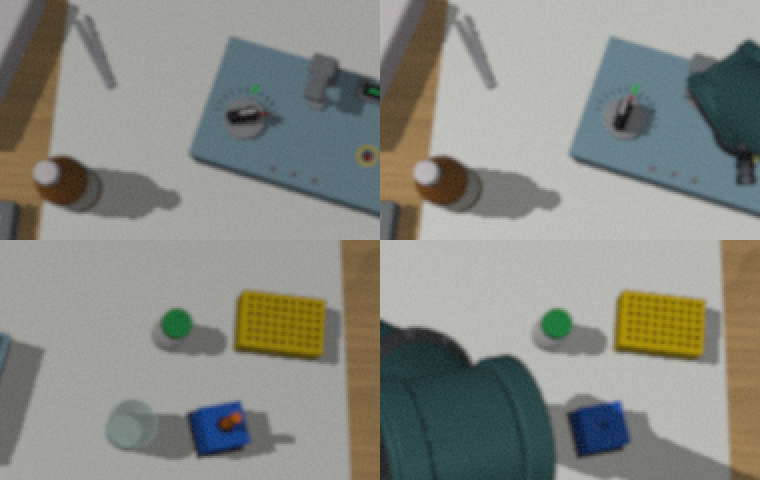

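View pics/endk.png

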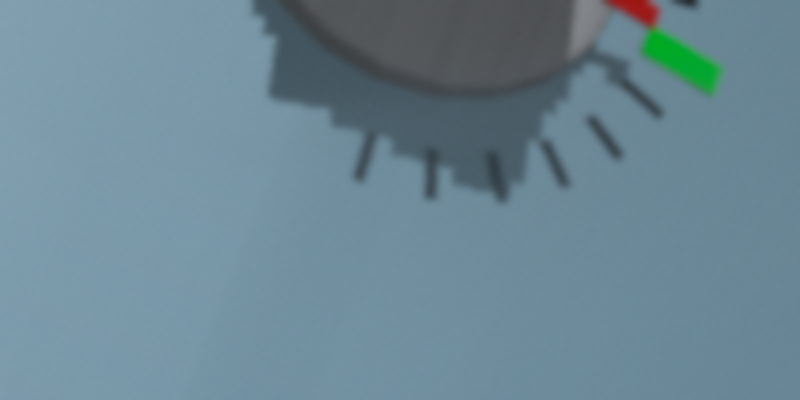

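The bottle, jar and tip box are unchanged, and the red pointer at (640,12) lines up with the green tick. The arm hides the beaker from above, so I check it in the scene view.

Run:
```python
from h import *
im=grab_frame("scene")["image"];a=cv2.imread("pics/scene0.png")
cv2.imwrite("pics/end2.png",np.hstack([a[230:350,90:250],im[230:350,90:250]]).repeat(2,0).repeat(2,1))
```

```text
(no output)
```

View pics/end2.png

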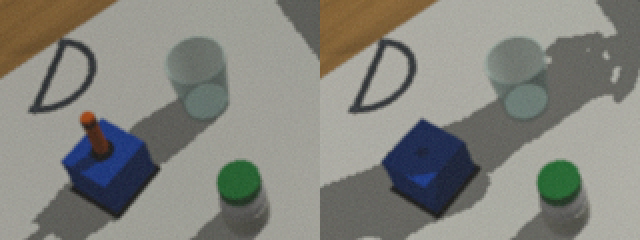

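The beaker and jar are where they were, at (205,75) and (240,195) in both halves of the picture. I hand the job in.

```bash
python3 -c "
from plant import *
print(job_done()); print(get_state()['force'])"
```

```text
the job is handed in; nothing more can be done
None
the job is handed in; nothing more can be done
```

I turned the knob about 1.09 rad counter-clockwise to the green mark and let go. I then drew the stylus from its stand and pressed the button through the ringed hole. The job was handed in at about 24 s with the stylus still gripped and the button held down.

- **Knob:** the close wrist view after release showed the pointer squarely on the green tick, and a later view while pressing agreed.
- **Button:** pressing 1 mm further raised the force from 7 N to about 15 N with almost no movement, so the button is on its stop. The stylus tip should be at about 40 mm height, where the button is fully down. The stylus did not slip in the grip.
- **Loose items:** the beaker, jar, tip box and bottle look unmoved in before-and-after pictures.
- **Disagreements:**
  - The top camera's first knob position was about 5 mm off the wrist camera's. I used the wrist camera's.
  - The wrist camera was itself about 1 mm off the gripper sideways, and I corrected for that.
  - One move call was refused because I left out the yaw values; the arm did not move, and I resent it.

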